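# Load the buckle polisher, clamp its lid crosswise and set it running

## Robot

A 6-joint arm with a two-finger parallel gripper is mounted at the origin on the work surface. World frame = base frame: x ahead of the robot, y to its left, z up, the work surface at z = 0. Lengths are in m, angles in rad, forces in N, time in s.
With the tool pointing down it reaches from about 0.3 to 0.75 m from the base axis. Payload 8.5 kg.
Tool frame: the origin (TCP) lies between the finger pads; the fingertips stand 14 mm ahead of it and the grasp point (between the pads) lies 5 mm behind it; z points along the fingers, y is the line along which they close (so a half turn about z gives the same grasp; the last joint's range is limited). The gripper opens to 88 mm and grips with 3 to 60 N. Pads are 18 mm wide; open, the fingers measure 123 mm over their backs; the gripper's body (75 mm by 187 mm) begins 45 mm behind the grasp point.
Start: joints at [0.901, 0.381, 1.297, -0, 1.464, -0.215], TCP at [0.242, 0.494, 0.253] pointing down, gripper open.
Joint ranges: [-3.11, 3.11], [-0.89, 2.33], [0.22, 2.48], [-1.42, 4.56], [0.17, 2.85], [-2.88, 2.88]. Speed limits (rad/s): [2.39, 2.39, 3.14, 3.14, 3.14, 3.14].

## Interface

Orientations are given as a unit quaternion [w, x, y, z].
In Python, from workcell import env gives the robot as it stands.
- The arm moves only by the shell command python3 -m handwheel 'ROWS'. ROWS is a JSON object of lists of equal length, an entry for each row: "dp": the shift along the tool's x, y, z in units of 25 mm (1.0 is 25 mm), a list of three; "delta_rot": the turn, a rotation vector about the tool's x, y, z in units of 8 degrees (1.0 is 8 degrees), a list of three; "gripper": the finger opening in mm, from 0 to 88.1. A call has 1 to 10 rows; each row shifts and turns the commanded pose from where the row before left it, along the tool's axes as they then stand; what a row does not reach is not made up. A row lasts 1/10 s, in which the tool goes at most 50 mm and 8.59 degrees, less where a joint would pass 70% of its speed; a pose out of reach is approached as far as the arm can. A call is refused whole if a number of a shift passes 1 or a number of a turn 1, either way. A call with a gripper value outside its range is refused whole. The fingers move at their own pace and stop on an object; the grip force is fixed at half the most. Time passes only in rows, so rows that do not move let the fingers close. It gives the time, the measured TCP pose, the force, the opening and the grip force at its end, in the units of the state.
- env.state(): the state, without advancing time (a new reading comes with each control period).
- env.read_camera(name): name is "scene" or "top" or "wrist"; returns a dict with "img" (480x640x3 uint8, blue, green, red), "z_map" (480x640 float32, m along the optical axis (not along the pixel's ray), 0 where there is no reading), "camera_matrix" (3x3 intrinsics, pixels), "R" (3x3) and "t" (3): a world point X has camera coordinates R X + t; the wrist camera has in their place "tool_from_camera" (4x4, takes a point from camera to tool coordinates, whose origin is the TCP and whose axes are the flange's). Camera axes: x right, y down, z forward; pixel columns grow to the right and rows downward; lengths in m; the calibration is good to about 2 mm. A picture is of the moment at which its call begins: read the wrist's pose just before it.
- env.job_done(): hands the job in; it is judged then, once.
The state is a dict: "t": time; "joint_positions": joint angles; "joint_velocities": joint speeds; "tau": joint torques, N m; "position": TCP position; "orientation": TCP orientation; "ft_force": force on the tool from outside, world axes, zero at the start; "wrist_torque": the same for the moment, N m; "width": finger opening in m; "finger_force": force on a finger pad.
Only numpy, scipy, OpenCV 4.12 (cv2) and the standard library are available. Lean on these libraries where they do the work, as an engineer would, in place of code of your own. Each camera call takes 0.05 s, during which the arm holds its last target. There are 200 camera calls.

## Task

Put every brass buckle on the table into the tub of the polishing machine, then lay the lid flat and square on the tub so that it covers the opening. Tighten the four lid clamps clockwise in two crosswise passes, always following a clamp with the one diagonally opposite before doing the other pair: first take all four about half way, then all four fully home to their stops. Only then throw the lever into the marked run notch in the middle, and leave the pen, the hammer and the glue tin where they are.

Things in the scene. Friction and masses are not known exactly. Their poses are not given: they have to be found in the camera images.
- polisher: Bench polishing machine, fixed: a grey plinth (x -105 to +105, y -285 to +165 mm, 50 mm high) with an open aluminium tub on it. Origin: under the tub's centre, at table height; z up. Four clamps stand outside the tub's corners, the lever at y = -235 mm.
- tub_mouth (a point): Centre of the tub's mouth, at rim height, 110 mm above the table; axes as the machine's. The tub's inside is 120 mm (x) by 170 mm (y), its walls 8 mm thick, its floor 60 mm below the rim.
- lid_grip (a point): Loose steel lid (0.36 to 0.59 kg), 150 (x) by 200 (y) by 12 mm; this point is the centre of its bar handle, 50 mm above its underside. The bar runs along the lid's y: 100 mm long, 14 wide, 18 high, 29 mm clear of the plate, legs 42 mm either side. On the tub, the lid's y lies along the machine's y (either way round) and this point is over the tub's centre, 160 mm above the table.
- clamp_a (a joint): Turn of clamp_a in rad: 0 fully open, 2.1 home against its stop, growing clockwise seen from above. It has friction and a light spring (0.13 to 0.22 N m in all) and stays where it is left. Starts at 0 to 0.25.
- clamp_a_grip (a point): clamp_a, a lid clamp with upright axis at x = -65, y = +135 mm in the machine's frame, diagonally opposite clamp_c: a black bar handle (64 mm along this point's x, 14 wide, 20 high) on a stem; below it a steel toe, 47 mm along +x, swings over the lid's edge as it closes. This point: on the axis, middle of the bar, 165 mm above the table; the toe's top is 32 mm lower.
- clamp_b (a joint): Turn of clamp_b in rad: 0 fully open, 2.1 home against its stop, growing clockwise seen from above. It has friction and a light spring (0.13 to 0.22 N m in all) and stays where it is left. Starts at 0 to 0.25.
- clamp_b_grip (a point): clamp_b, a lid clamp with upright axis at x = +65, y = +135 mm in the machine's frame, diagonally opposite clamp_d: a black bar handle (64 mm along this point's x, 14 wide, 20 high) on a stem; below it a steel toe, 47 mm along +x, swings over the lid's edge as it closes. This point: on the axis, middle of the bar, 165 mm above the table; the toe's top is 32 mm lower.
- clamp_c (a joint): Turn of clamp_c in rad: 0 fully open, 2.1 home against its stop, growing clockwise seen from above. It has friction and a light spring (0.13 to 0.22 N m in all) and stays where it is left. Starts at 0 to 0.25.
- clamp_c_grip (a point): clamp_c, a lid clamp with upright axis at x = +65, y = -135 mm in the machine's frame, diagonally opposite clamp_a: a black bar handle (64 mm along this point's x, 14 wide, 20 high) on a stem; below it a steel toe, 47 mm along +x, swings over the lid's edge as it closes. This point: on the axis, middle of the bar, 165 mm above the table; the toe's top is 32 mm lower.
- clamp_d (a joint): Turn of clamp_d in rad: 0 fully open, 2.1 home against its stop, growing clockwise seen from above. It has friction and a light spring (0.13 to 0.22 N m in all) and stays where it is left. Starts at 0 to 0.25.
- clamp_d_grip (a point): clamp_d, a lid clamp with upright axis at x = -65, y = -135 mm in the machine's frame, diagonally opposite clamp_b: a black bar handle (64 mm along this point's x, 14 wide, 20 high) on a stem; below it a steel toe, 47 mm along +x, swings over the lid's edge as it closes. This point: on the axis, middle of the bar, 165 mm above the table; the toe's top is 32 mm lower.
- lever (a joint): Selector lever angle in rad: 0 leaning 0.7 rad to the machine's -x, 0.7 upright, 1.4 leaning to +x. Notches in the quadrant beside it are at 0 (off), 0.7 (run, marked by two tall tabs) and 1.4 (pulse). Stiff friction, about 2.5 N at the ball, holds it where it is left. Starts at 0 to 0.3.
- lever_ball (a point): Centre of the lever's black ball, 30 mm in diameter, 110 mm from its pivot. The pivot is at x = 0, y = -235, z = 75 mm in the machine's frame and its axis runs along the machine's y.
- buckle0_c (a point): A loose cast brass buckle (0.12 kg; between one and three are there): a rectangular open frame 72 mm (its x) by 46 mm (its y), 16 mm thick, lying flat on the table at the start. This point is its centre, half-way up.
- buckle1_c (a point): A loose cast brass buckle (0.12 kg; between one and three are there): a rectangular open frame 72 mm (its x) by 46 mm (its y), 16 mm thick, lying flat on the table at the start. This point is its centre, half-way up.
- buckle2_c (a point): A loose cast brass buckle (0.12 kg; between one and three are there): a rectangular open frame 72 mm (its x) by 46 mm (its y), 16 mm thick, lying flat on the table at the start. This point is its centre, half-way up.
- buckle3_c (a point): A loose cast brass buckle (0.12 kg; between one and three are there): a rectangular open frame 72 mm (its x) by 46 mm (its y), 16 mm thick, lying flat on the table at the start. This point is its centre, half-way up.
- pen: Bystander: a brown marking pen with a white cap, 135 mm long, lying on the table. Leave alone.
- mallet: Bystander: a hammer lying beyond the machine. Leave alone.
- glue: Bystander: a glue tin 70 mm in diameter and 100 mm high, standing beyond the machine. Leave alone.
There are look-alikes about, which are no part of the job. What is shaped like the part that bears buckle0_c but pink or turquoise is not meant.

How it is judged:
On the way, in this order (a step that is already met when the one before it is completed fails the run):
1. every buckle is in the tub (x of buckle0_c in the frame of polisher between -0.06 and 0.06 m and y of buckle0_c in the frame of polisher between -0.085 and 0.085 m and z of buckle0_c in the frame of polisher between 0.05 and 0.11 m and x of buckle1_c in the frame of polisher between -0.06 and 0.06 m and y of buckle1_c in the frame of polisher between -0.085 and 0.085 m and z of buckle1_c in the frame of polisher between 0.05 and 0.11 m and x of buckle2_c in the frame of polisher between -0.06 and 0.06 m and y of buckle2_c in the frame of polisher between -0.085 and 0.085 m and z of buckle2_c in the frame of polisher between 0.05 and 0.11 m and x of buckle3_c in the frame of polisher between -0.06 and 0.06 m and y of buckle3_c in the frame of polisher between -0.085 and 0.085 m and z of buckle3_c in the frame of polisher between 0.05 and 0.11 m), for 0.2 s.
2. the lid lies on the tub, flat and square, let go (x of lid_grip in the frame of polisher between -0.012 and 0.012 m and y of lid_grip in the frame of polisher between -0.012 and 0.012 m and z of lid_grip in the frame of polisher between 0.155 and 0.165 m and angle between the y axis of lid_grip and the y axis of polisher, either way round below 0.1 rad and angle between lid_grip's own z axis and vertical below 0.04 rad and contact force between the fingers and lid below 0.1 N), for 0.3 s.
3. all four clamps have had their first pass (beyond 0.7 rad) (value of joint each of clamp_a, clamp_b, clamp_c, clamp_d above 0.7 rad), for 0.1 s.
4. all four clamps are home (beyond 1.9 rad) (value of joint each of clamp_a, clamp_b, clamp_c, clamp_d above 1.9 rad), for 0.1 s.
5. the lever sits in the middle notch (0.56 to 0.84 rad) (value of joint lever between 0.56 and 0.84 rad), for 0.3 s.
At the end, for the whole second after the job is handed in: Every buckle is in the tub; the lid lies flat on the rim, its handle centre within 12 mm of the tub's centre each way and its long side within 0.1 rad of the machine's y; all four clamps are beyond 1.9 rad; the lever rests between 0.56 and 0.84 rad (all of step 1 and all of step 4 and all of step 5 and x of lid_grip in the frame of polisher between -0.012 and 0.012 m and y of lid_grip in the frame of polisher between -0.012 and 0.012 m and z of lid_grip in the frame of polisher between 0.155 and 0.165 m and angle between the y axis of lid_grip and the y axis of polisher, either way round below 0.1 rad and angle between lid_grip's own z axis and vertical below 0.04 rad and velocity of joint lever between -0.05 and 0.05 rad/s and linear speed of lid below 0.02 m/s); the robot touches nothing.
It fails at once if two clamps on one side pass 0.5 rad (or 1.5) while both others are under 0.4 (or 1.4): not crosswise ((value of joint each of clamp_a, clamp_b above 0.5 rad and value of joint each of clamp_c, clamp_d below 0.4 rad) or (value of joint each of clamp_a, clamp_b above 1.5 rad and value of joint each of clamp_c, clamp_d below 1.4 rad) or (value of joint each of clamp_b, clamp_c above 0.5 rad and value of joint each of clamp_d, clamp_a below 0.4 rad) or (value of joint each of clamp_b, clamp_c above 1.5 rad and value of joint each of clamp_d, clamp_a below 1.4 rad) or (value of joint each of clamp_c, clamp_d above 0.5 rad and value of joint each of clamp_a, clamp_b below 0.4 rad) or (value of joint each of clamp_c, clamp_d above 1.5 rad and value of joint each of clamp_a, clamp_b below 1.4 rad) or (value of joint each of clamp_d, clamp_a above 0.5 rad and value of joint each of clamp_b, clamp_c below 0.4 rad) or (value of joint each of clamp_d, clamp_a above 1.5 rad and value of joint each of clamp_b, clamp_c below 1.4 rad)).
It fails at once if a clamp is beyond 1.5 rad while another is still under 0.6 rad (value of joint any of clamp_a, clamp_b, clamp_c, clamp_d above 1.5 rad and value of joint any of clamp_a, clamp_b, clamp_c, clamp_d below 0.6 rad).
It fails at once if the lever is beyond 0.45 rad while a clamp is under 1.85 rad (value of joint lever above 0.45 rad and value of joint any of clamp_a, clamp_b, clamp_c, clamp_d below 1.85 rad).
It fails at once if the pen, the mallet or the glue tin is moved more than 30 mm (distance of any of pen, mallet, glue from where it was at the start of the episode above 0.03 m).
Of buckle0, buckle1, buckle2, buckle3 only 1 to 3 are there at a start; the rules pass over those that are not, and their reading is None.
At some moment in a run one of buckle0, buckle1, buckle2, buckle3 may be knocked a few centimetres aside while the robot is not near it.
Once in a run the grip may slacken for a moment while it holds something.
It also fails if it takes over 210 s, if anything falls off the work surface, if the arm or the gripper's body presses on something with over 40 N, if the wrist force passes 120 N, or if a joint passes its speed limit or range.

## Working session

There is one attempt and no reset: what is moved stays moved. The work goes in short steps, Python scripts to look and compute and a shell command to move; the robot and the scene stay as the last step left them, time stands still between calls to the robot, and variables do not carry over. Pictures are saved under pics/ and viewed, at most 14 in all, crops included, and the job is handed in when it is done.

```bash
ls; mkdir -p pics
python3 - <<'E'
from workcell import env
import cv2,numpy as np
s=env.state();print({k:np.round(v,3).tolist() for k,v in s.items()})
for n in("scene","top"):
    d=env.read_camera(n);cv2.imwrite(f"pics/{n}0.png",d["img"]);np.savez(f"pics/{n}0.npz",**d)
    print(n,d["R"].round(3).tolist(),d["t"].round(3).tolist(),d["camera_matrix"].round(1).tolist())
E
```

```text
pics
{'t': 0.0, 'joint_positions': [0.901, 0.381, 1.298, -0.0, 1.464, -0.215], 'joint_velocities': [0.001, -0.0, -0.002, 0.0, -0.0, 0.001], 'tau': [0.0, -43.792, -22.456, 0.071, 0.035, -0.0], 'position': [0.241, 0.494, 0.252], 'orientation': [-0.0, 0.225, 0.974, -0.001], 'ft_force': [0.492, 0.87, 0.287], 'wrist_torque': [0.005, 0.001, 0.046], 'finger_force': 0.0, 'width': 0.088}
scene [[-0.772, 0.636, 0.013], [0.517, 0.64, -0.569], [-0.37, -0.432, -0.823]] [0.529, -0.206, 1.405] [[499.6, 0.0, 322.1], [0.0, 499.6, 234.0], [0.0, 0.0, 1.0]]
top [[-0.002, -1.0, -0.011], [-0.991, 0.004, -0.136], [0.136, 0.011, -0.991]] [-0.095, 0.599, 1.064] [[445.0, 0.0, 316.1], [0.0, 445.0, 236.7], [0.0, 0.0, 1.0]]
```

View pics/top0.png

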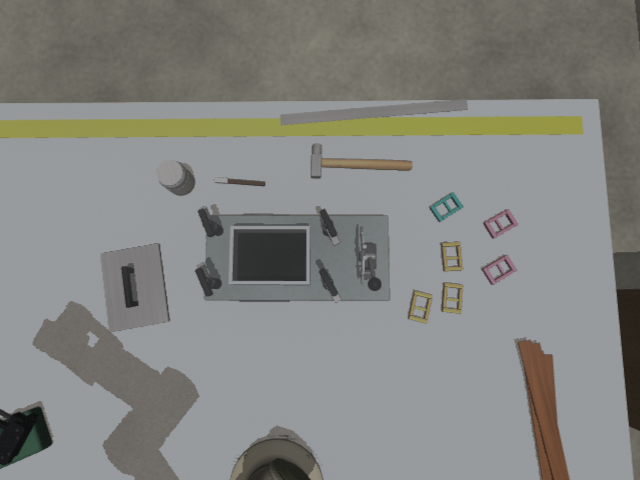

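View pics/scene0.png

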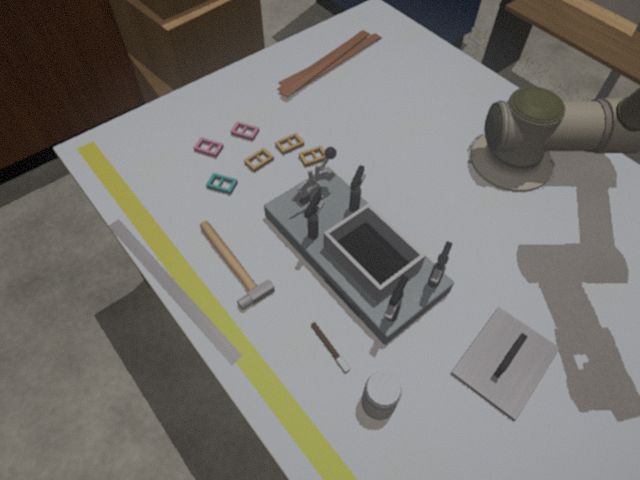

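The top view shows the brass buckles at (452,256), (453,298) and (420,306). The look-alikes are pink at (500,223) and (498,269), and turquoise at (446,207). The tub is centred at (270,255), the lid is at (135,287) with its handle at (130,287), and the clamps are at (203,280) a, (208,222) b, (328,225) c and (328,283) d. The lever ball is at (374,284). I choose the three brass-yellow ones.

```bash
cat > h.py <<'E'
import numpy as np,cv2
from workcell import env
from scipy.spatial.transform import Rotation as Ro
def cloud(d):
    K=d["camera_matrix"];z=d["z_map"].astype(float);v,u=np.mgrid[:480,:640]
    P=np.stack([(u-K[0,2])/K[0,0]*z,(v-K[1,2])/K[1,1]*z,z],-1)
    if "R" in d: W=(P-d["t"])@d["R"]
    else:
        s=d["s"];T=d["tool_from_camera"];W=P@T[:3,:3].T+T[:3,3]
        q=s["orientation"];W=W@Ro.from_quat([q[1],q[2],q[3],q[0]]).as_matrix().T+s["position"]
    W[z==0]=np.nan
    return W
def rect(W,m):
    p=W[m][:,:2]; (c,s,a)=cv2.minAreaRect((p*1000).astype(np.float32))
    if s[0]<s[1]: s=s[::-1];a+=90
    a=(a+90)%180-90
    return np.round(c,1),np.round(s,1),round(a,1)   # mm, long side first, yaw of long axis in deg
def shot(n,name=None):
    s=env.state();d=dict(env.read_camera(n));d["s"]=s
    if name: cv2.imwrite(f"pics/{name}.png",d["img"])
    return d
def brass(d):
    h=cv2.cvtColor(d["img"],cv2.COLOR_BGR2HSV)
    return (h[...,0]>16)&(h[...,0]<32)&(h[...,1]>70)&(h[...,2]>60)
def comps(W,m,mn=60,n=20):
    k,l,st,c=cv2.connectedComponentsWithStats(cv2.morphologyEx(m.astype(np.uint8),cv2.MORPH_CLOSE,np.ones((3,3))))
    for i in range(1,k):
        if st[i,4]>=mn:
            q=(l==i)&m&np.isfinite(W[...,0]); print(c[i].round(),st[i,4],*rect(W,q),"z",np.nanpercentile(W[q][:,2],[5,50,95]).round(3))
def pose():
    s=env.state();q=s["orientation"];R=Ro.from_quat([q[1],q[2],q[3],q[0]]).as_matrix()
    return s,R
def go(x,y,z,yaw=None):
    """steps needed (units) to reach TCP x,y,z m with closing axis (tool y) along world yaw deg, tool down"""
    s,R=pose();cur=np.degrees(np.arctan2(R[1,1],R[0,1]))
    d=np.array([x,y,z])-s["position"]
    print("at",np.round(s["position"],4),"yclose yaw",cur.round(1),"tilt",np.degrees(np.arccos(-R[2,2])).round(2),"dp units now",(R.T@d/.025).round(2))
    if yaw is not None:
        dy=(yaw-cur+90)%180-90; R2=Ro.from_euler('z',dy,degrees=True).as_matrix()@R
        dn=R2[:, :]; print("rot z units (tool)",round(-dy/8,2),"alt",round(-(dy-np.sign(dy)*180)/8,2),"dp units after turning",(R2.T@d/.025).round(2),"j6",s["joint_positions"][5].round(2))
E
python3 - <<'E'
from h import *
for n in("top","scene"):
    d=np.load(f"pics/{n}0.npz");W=cloud(d);Z=W[...,2];Z0=np.nan_to_num(Z,nan=-1)
    print(n,"brass");comps(W,brass(d)&(Z0>.005)&(Z0<.03))
    g=d["img"].max(-1)
    near=(abs(W[...,1])<.45)&(W[...,0]>.25)&(W[...,0]<.75)
    print("rim");comps(W,near&(abs(Z0-.11)<.005),40)
    print("bars");comps(W,near&(Z0>.160)&(Z0<.185),20)
    print("plinth");comps(W,near&(abs(Z0-.05)<.004),300)
    print("lid");comps(W,near&(abs(Z0-.012)<.004)&(W[...,1]>.1),300)
    print("liddle");comps(W,near&(abs(Z0-.058)<.008)&(W[...,1]>.2),20)
E
```

```text
top brass
[436. 127.] 69 [ 893.5 -414. ] [44.4 28.7] -29.3 z [0.005 0.006 0.007]
[451. 126.] 64 [ 900.  -454.3] [39.6 29.2] -31.9 z [0.005 0.006 0.008]
[363. 163.] 340 [ 789.9 -226.9] [229.4  17.2] 86.8 z [0.022 0.026 0.029]
[452. 256.] 289 [ 552.2 -437.9] [70.9 44.3] 3.7 z [0.011 0.017 0.02 ]
[452. 298.] 297 [ 448.6 -434.2] [71.  44.5] -7.1 z [0.012 0.017 0.02 ]
[420. 307.] 297 [ 427.  -354.3] [70.9 44.3] -13.8 z [0.011 0.017 0.021]
rim
[269. 253.] 941 [548.1   9.8] [186.5 134.8] 89.7 z [0.107 0.111 0.114]
bars
[206. 222.] 229 [614.5 142.3] [64.  18.4] 23.7 z [0.163 0.176 0.179]
[328. 222.] 205 [ 612.2 -125.2] [63.4 17.6] 28.3 z [0.167 0.176 0.179]
[204. 282.] 230 [484.5 143.7] [63.3 16. ] 24.9 z [0.165 0.175 0.178]
[328. 282.] 209 [ 483.  -124.6] [63.1 18.5] 25.9 z [0.166 0.176 0.179]
[375. 284.] 149 [ 479.2 -224.1] [27.6 27.4] -47.9 z [0.166 0.173 0.179]
plinth
[309. 258.] 9129 [547.  -50.5] [449.7 211.6] 89.8 z [0.048 0.051 0.054]
[272. 257.] 3309 [550.7  11.1] [167.7 117.8] 89.9 z [0.05  0.052 0.054]
lid
[135. 287.] 4410 [478.  361.8] [200.4 152.9] 10.1 z [0.01  0.013 0.016]
lid
[... 683 characters left out ...]
2 -201.9] [11.  10.4] 87.4 z [0.161 0.172 0.178]
[357. 176.] 180 [ 481.3 -122.2] [67.8 17.5] 30.1 z [0.163 0.175 0.178]
[310. 172.] 33 [ 557.7 -202.4] [11.1  9.2] 53.3 z [0.161 0.171 0.178]
[313. 205.] 217 [ 611.5 -123.1] [66. 17.] 24.7 z [0.161 0.175 0.178]
[444. 255.] 217 [483.5 145.3] [65.6 19.3] 30.8 z [0.163 0.175 0.178]
[399. 290.] 254 [614.  144.7] [64.7 18.7] 19.3 z [0.164 0.175 0.178]
plinth
[351. 254.] 6613 [547.6 -49.8] [451.  211.9] 89.7 z [0.048 0.051 0.053]
[373. 252.] 2167 [532.5  -0.6] [152.7  96.4] 89.9 z [0.05  0.052 0.054]
lid
[506. 362.] 6057 [476.7 362.5] [203.4 150.1] 10.0 z [0.01  0.013 0.015]
liddle
[513. 352.] 336 [477.2 362.5] [101.7  14.1] 9.8 z [0.055 0.059 0.062]
```

Run:
```python
import cv2
i=cv2.imread("pics/top0.png")[180:340,390:530];cv2.imwrite("pics/crop0.png",cv2.resize(i,None,fx=3.5,fy=3.5))
```

```text
(no output)
```

View pics/crop0.png

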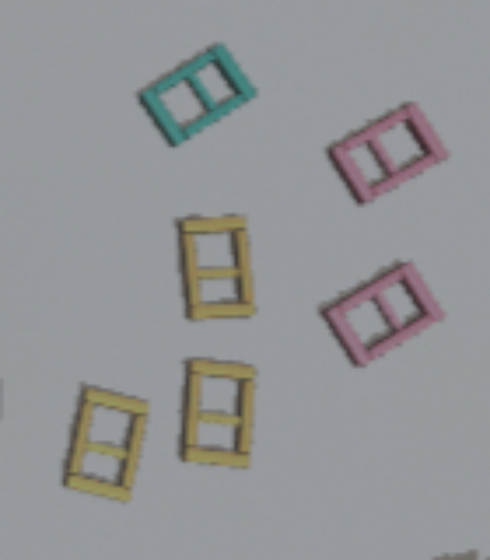

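The crop confirms three brass frames at the lower left of it; pink and turquoise are separate. Going to the nearest one, B3, first.

```bash
python3 -c "
from h import *
go(.428,-.354,.2,76)"
```

```text
at [0.2415 0.4939 0.2522] yclose yaw 63.9 tilt 0.07 dp units now [-21.6  -27.19   2.12]
rot z units (tool) -1.51 alt 20.99 dp units after turning [-15.45 -31.1    2.12] j6 -0.22
```

```bash
python3 -m handwheel '{"dp":[[0,0,0],[0,0,0],[-0.5,-1,0],[-0.5,-1,0],[-0.5,-1,0],[-0.5,-1,0],[-0.5,-1,0],[-0.5,-1,0],[-0.5,-1,0],[-0.5,-1,0]],"delta_rot":[[0,0,-0.75],[0,0,-0.75],[0,0,0],[0,0,0],[0,0,0],[0,0,0],[0,0,0],[0,0,0],[0,0,0],[0,0,0]],"gripper":[88,88,88,88,88,88,88,88,88,88]}'; python3 -m handwheel '{"dp":[[-0.5,-1,0],[-0.5,-1,0],[-0.5,-1,0],[-0.5,-1,0],[-0.5,-1,0],[-0.5,-1,0],[-0.5,-1,0],[-0.5,-1,0],[-0.5,-1,0],[-0.5,-1,0]],"delta_rot":[[0,0,0],[0,0,0],[0,0,0],[0,0,0],[0,0,0],[0,0,0],[0,0,0],[0,0,0],[0,0,0],[0,0,0]],"gripper":[88,88,88,88,88,88,88,88,88,88]}'; python3 -m handwheel '{"dp":[[-0.5,-1,0],[-0.5,-1,0],[-0.5,-1,0],[-0.5,-1,0],[-0.5,-1,0],[-0.5,-1,0],[-0.5,-1,0],[-0.5,-1,0],[-0.5,-1,0],[-0.5,-1,0]],"delta_rot":[[0,0,0],[0,0,0],[0,0,0],[0,0,0],[0,0,0],[0,0,0],[0,0,0],[0,0,0],[0,0,0],[0,0,0]],"gripper":[62,62,62,62,62,62,62,62,62,62]}'
python3 - <<'E'
from h import *
d=shot("wrist","w1");W=cloud(d);Z=np.nan_to_num(W[...,2],nan=-1)
comps(W,brass(d)&(Z>.003)&(Z<.03),150)
go(.428,-.354,.016,76)
E
```

```text
t: 1.1
position: [0.2899, 0.2746, 0.2526]
orientation: [-0.0, 0.122, 0.992, -0.0]
ft_force: [0.9, 0.4, -0.2]
width: 0.0882
finger_force: 0.0
t: 2.1
position: [0.3505, 0.0018, 0.2527]
orientation: [-0.0, 0.122, 0.992, 0.0]
ft_force: [-0.0, 0.7, -1.3]
width: 0.0883
finger_force: 0.0
t: 3.1
position: [0.4111, -0.271, 0.2524]
orientation: [-0.0, 0.122, 0.992, 0.0]
ft_force: [0.5, 0.0, -0.2]
width: 0.0621
finger_force: 0.0
[243. 232.] 2441 [ 425.5 -355.7] [71.8 46.1] -13.7 z [0.009 0.016 0.018]
[171. 272.] 2594 [ 450.3 -436. ] [77.8 46.7] -6.5 z [0.008 0.016 0.018]
at [ 0.4118 -0.2745  0.2521] yclose yaw 75.8 tilt 0.07 dp units now [-1.4  -2.91  9.45]
rot z units (tool) -0.02 alt 22.48 dp units after turning [-1.4  -2.92  9.45] j6 -2.15
```

View pics/w1.png

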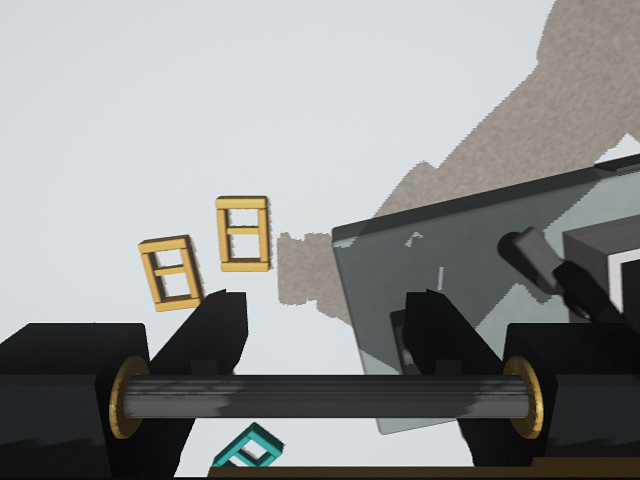

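The wrist view shows B3 at (243,232), B2 at (171,272), turquoise at (250,450), and the lever at upper right. Estimates agree, so I descend.

```bash
python3 -c "
from h import *
go(.4265,-.355,.016,76)"
```

```text
at [ 0.4118 -0.2745  0.2521] yclose yaw 75.8 tilt 0.07 dp units now [-1.36 -2.97  9.45]
rot z units (tool) -0.02 alt 22.48 dp units after turning [-1.35 -2.97  9.45] j6 -2.15
```

```bash
python3 -m handwheel '{"dp":[[-0.45,-1,0],[-0.45,-1,0],[-0.45,-0.97,0],[0,0,1],[0,0,1],[0,0,1],[0,0,1],[0,0,1],[0,0,1],[0,0,1]],"delta_rot":[[0,0,0],[0,0,0],[0,0,0],[0,0,0],[0,0,0],[0,0,0],[0,0,0],[0,0,0],[0,0,0],[0,0,0]],"gripper":[62,62,62,62,62,62,62,62,62,62]}'; python3 -c "
from h import *
go(.4265,-.355,.016,76)
d=shot('wrist');W=cloud(d);Z=np.nan_to_num(W[...,2],nan=-1)
comps(W,brass(d)&(Z>.003)&(Z<.03),150)"
```

```text
t: 4.15
position: [0.4256, -0.3499, 0.0766]
orientation: [-0.0, 0.122, 0.992, 0.0]
ft_force: [-0.9, 0.2, 0.4]
width: 0.0622
finger_force: 0.0
at [ 0.4256 -0.3499  0.0766] yclose yaw 75.9 tilt 0.03 dp units now [-0.08 -0.19  2.42]
rot z units (tool) -0.01 alt 22.49 dp units after turning [-0.08 -0.19  2.42] j6 -2.23
[317. 265.] 8222 [ 425.5 -355.6] [71.6 45.9] -13.9 z [0.007 0.016 0.018]
[165. 298.] 3179 [ 433.1 -433.2] [45.5 43.9] 85.2 z [0.006 0.016 0.018]
[220. 447.] 2453 [ 530.2 -439.8] [45.2 31.2] -87.0 z [0.005 0.016 0.017]
```

```bash
python3 -m handwheel '{"dp":[[-0.05,-0.2,0],[0,0,0.8],[0,0,0.8],[0,0,0.75],[0,0,0],[0,0,0],[0,0,0],[0,0,0],[0,0,0],[0,0,0]],"delta_rot":[[0,0,0],[0,0,0],[0,0,0],[0,0,0],[0,0,0],[0,0,0],[0,0,0],[0,0,0],[0,0,0],[0,0,0]],"gripper":[62,62,62,62,62,30,30,30,30,30]}'; python3 -c "
from h import *
go(.538,-.016,.016)"
```

```text
t: 5.2
position: [0.4263, -0.3559, 0.0205]
orientation: [0.001, 0.122, 0.992, -0.001]
ft_force: [-1.5, 0.6, 7.8]
width: 0.0461
finger_force: 30.0
at [ 0.4263 -0.3559  0.0205] yclose yaw 75.9 tilt 0.15 dp units now [-1.03 14.28  0.16]
```

```bash
python3 -m handwheel '{"dp":[[0,0,-0.5],[0,0,-1],[0,0,-1],[0,0,-1],[0,0,-1],[0,0,-1],[0,0,-1],[0,0,-1],[0,0,-0.5],[-0.1,1,0]],"delta_rot":[[0,0,0],[0,0,0],[0,0,0],[0,0,0],[0,0,0],[0,0,0],[0,0,0],[0,0,0],[0,0,0],[0,0,0]],"gripper":[30,30,30,30,30,30,30,30,30,30]}'; python3 -m handwheel '{"dp":[[-0.1,1,0],[-0.1,1,0],[-0.1,1,0],[-0.1,1,0],[-0.1,1,0],[-0.1,1,0],[-0.1,1,0],[-0.1,1,0],[-0.1,1,0],[-0.1,1,0]],"delta_rot":[[0,0,0],[0,0,0],[0,0,0],[0,0,0],[0,0,0],[0,0,0],[0,0,0],[0,0,0],[0,0,0],[0,0,0]],"gripper":[30,30,30,30,30,30,30,30,30,30]}';  python3 -c "
from h import *
go(.548,-.012,.09)"
```

```text
t: 6.2
position: [0.4341, -0.3335, 0.2218]
orientation: [0.002, 0.124, 0.992, -0.002]
ft_force: [0.7, -0.5, -1.5]
width: 0.0456
finger_force: 30.0
t: 7.2
position: [0.5192, -0.0941, 0.22]
orientation: [0.0, 0.122, 0.992, -0.0]
ft_force: [-0.2, -1.1, 0.1]
width: 0.046
finger_force: 30.0
at [ 0.5192 -0.0941  0.22  ] yclose yaw 75.9 tilt 0.02 dp units now [-0.32  3.47  5.2 ]
```

```bash
python3 -m handwheel '{"dp":[[-0.1,1,0],[-0.1,1,0],[-0.1,1,0],[-0.02,0.5,0],[0,0,0],[0,0,0],[0,0,0]],"delta_rot":[[0,0,0],[0,0,0],[0,0,0],[0,0,0],[0,0,-0.9],[0,0,-0.85],[0,0,0]],"gripper":[30,30,30,30,30,30,30]}';  python3 -c "
from h import *
go(.548,-.008,.092,89.6)"
```

```text
t: 7.9
position: [0.548, -0.0125, 0.2195]
orientation: [0.0, -0.0, 1.0, -0.0]
ft_force: [-0.4, -0.3, -0.9]
width: 0.0457
finger_force: 30.0
at [ 0.548  -0.0125  0.2195] yclose yaw 90.0 tilt 0.02 dp units now [0.   0.18 5.1 ]
rot z units (tool) 0.05 alt -22.45 dp units after turning [0.   0.18 5.1 ] j6 -1.81
```

```bash
python3 -m handwheel '{"dp":[[0,0.34,1],[0,0,1],[0,0,1],[0,0,1],[0,0,1],[0,0,0],[0,0,0],[0,0,0],[0,0,-1],[0,0,-1]],"delta_rot":[[0,0,0],[0,0,0],[0,0,0],[0,0,0],[0,0,0],[0,0,0],[0,0,0],[0,0,0],[0,0,0],[0,0,0]],"gripper":[30,30,30,30,30,30,62,62,62,62]}';  python3 -c "
from h import *
go(.449,-.435,.22,82.5)
d=shot('top','t2');W=cloud(d);Z=np.nan_to_num(W[...,2],nan=-1)
comps(W,brass(d)&(Z>.003)&(Z<.12)&(W[...,0]<.7),40)"
```

```text
t: 8.9
position: [0.5484, -0.0039, 0.1459]
orientation: [0.001, 0.001, 1.0, -0.0]
ft_force: [0.1, 0.1, 0.5]
width: 0.0621
finger_force: 0.0
at [ 0.5484 -0.0039  0.1459] yclose yaw 89.9 tilt 0.06 dp units now [  3.94 -17.25  -2.97]
rot z units (tool) 0.92 alt -21.58 dp units after turning [  1.69 -17.62  -2.96] j6 -1.79
[452. 256.] 288 [ 552.3 -437.9] [70.8 44.4] 2.6 z [0.011 0.016 0.02 ]
[452. 298.] 298 [ 448.6 -434.6] [71.1 45.3] -6.8 z [0.011 0.017 0.02 ]
```

```bash
python3 -m handwheel '{"dp":[[0,0,-1],[0,0,-1],[0,0,-0.5],[0.1,-1,0],[0.1,-1,0],[0.1,-1,0],[0.1,-1,0],[0.1,-1,0],[0.1,-1,0],[0.1,-1,0]],"delta_rot":[[0,0,0.92],[0,0,0],[0,0,0],[0,0,0],[0,0,0],[0,0,0],[0,0,0],[0,0,0],[0,0,0],[0,0,0]],"gripper":[62,62,62,62,62,62,62,62,62,62]}'; python3 -m handwheel '{"dp":[[0.1,-1,0],[0.1,-1,0],[0.1,-1,0],[0.1,-1,0],[0.1,-1,0],[0.1,-1,0],[0.1,-1,0],[0.1,-1,0],[0.1,-1,0],[0.1,-1,0]],"delta_rot":[[0,0,0],[0,0,0],[0,0,0],[0,0,0],[0,0,0],[0,0,0],[0,0,0],[0,0,0],[0,0,0],[0,0,0]],"gripper":[62,62,62,62,62,62,62,62,62,62]}';  python3 -m handwheel '{"dp":[[0,-0.5,0],[0,0,1],[0,0,1],[0,0,1],[0,0,0]],"delta_rot":[[0,0,0],[0,0,0],[0,0,0],[0,0,0],[0,0,0]],"gripper":[62,62,62,62,62]}'; python3 -c "
from h import *
d=shot('wrist');W=cloud(d);Z=np.nan_to_num(W[...,2],nan=-1)
comps(W,brass(d)&(Z>.003)&(Z<.03),150)
go(.449,-.435,.018,82.5)"
```

```text
t: 9.95
position: [0.5081, -0.1762, 0.2078]
orientation: [0.001, 0.065, 0.998, -0.001]
ft_force: [0.3, 0.5, -0.1]
width: 0.062
finger_force: 0.0
t: 10.95
position: [0.451, -0.4209, 0.2079]
orientation: [0.001, 0.065, 0.998, -0.001]
ft_force: [0.3, -0.3, 0.5]
width: 0.0617
finger_force: 0.0
t: 11.45
position: [0.4491, -0.4308, 0.1292]
orientation: [-0.002, 0.065, 0.998, 0.002]
ft_force: [-1.2, 0.8, 0.5]
width: 0.0621
finger_force: 0.0
[318. 233.] 5251 [ 447.6 -435.8] [72.2 45.7] -6.6 z [0.009 0.016 0.018]
[330. 350.] 1946 [ 533.3 -440.4] [45.9 36.4] -86.4 z [0.012 0.016 0.018]
[330. 420.] 258 [ 583.5 -440.8] [38.4  8.8] -86.8 z [0.016 0.017 0.018]
at [ 0.4497 -0.4316  0.1313] yclose yaw 82.6 tilt 0.1 dp units now [ 0.   -0.14  4.53]
rot z units (tool) 0.01 alt -22.49 dp units after turning [ 0.   -0.14  4.53] j6 -2.4
```

```bash
python3 -m handwheel '{"dp":[[0,-0.15,1],[0,0,1],[0,0,1],[0,0,1],[0,0,0.5],[0,0,0],[0,0,0],[0,0,0],[0,0,0],[0,0,0]],"delta_rot":[[0,0,0],[0,0,0],[0,0,0],[0,0,0],[0,0,0],[0,0,0],[0,0,0],[0,0,0],[0,0,0],[0,0,0]],"gripper":[62,62,62,62,62,62,30,30,30,30]}';python3 -m handwheel '{"dp":[[0,0,-0.5],[0,0,-1],[0,0,-1],[0,0,-1],[0,0,-1],[0,0,-1],[0,0,-1],[0,0,-1],[0,0,-0.5],[0,0,0]],"delta_rot":[[0,0,0],[0,0,0],[0,0,0],[0,0,0],[0,0,0],[0,0,0],[0,0,0],[0,0,0],[0,0,0],[0,0,0]],"gripper":[30,30,30,30,30,30,30,30,30,30]}';python3 -c "
from h import *
go(.548,.022,.09,89.6)"
```

```text
t: 12.5
position: [0.4497, -0.4365, 0.0206]
orientation: [0.001, 0.065, 0.998, -0.001]
ft_force: [-1.0, 2.0, 7.5]
width: 0.0461
finger_force: 30.0
t: 13.5
position: [0.4494, -0.4362, 0.221]
orientation: [0.001, 0.065, 0.998, -0.001]
ft_force: [0.4, 0.3, -1.5]
width: 0.0458
finger_force: 30.0
at [ 0.4494 -0.4362  0.221 ] yclose yaw 82.6 tilt 0.2 dp units now [-1.53 18.7   5.19]
rot z units (tool) -0.88 alt 21.62 dp units after turning [-3.8  18.37  5.2 ] j6 -2.4
```

```bash
python3 -m handwheel '{"dp":[[0,0,0],[-0.21,1,0],[-0.21,1,0],[-0.21,1,0],[-0.21,1,0],[-0.21,1,0],[-0.21,1,0],[-0.21,1,0],[-0.21,1,0],[-0.21,1,0]],"delta_rot":[[0,0,-0.88],[0,0,0],[0,0,0],[0,0,0],[0,0,0],[0,0,0],[0,0,0],[0,0,0],[0,0,0],[0,0,0]],"gripper":[30,30,30,30,30,30,30,30,30,30]}';python3 -m handwheel '{"dp":[[-0.21,1,0],[-0.21,1,0],[-0.21,1,0],[-0.21,1,0],[-0.21,1,0],[-0.21,1,0],[-0.21,1,0],[-0.21,1,0],[-0.21,1,0],[0,0,0]],"delta_rot":[[0,0,0],[0,0,0],[0,0,0],[0,0,0],[0,0,0],[0,0,0],[0,0,0],[0,0,0],[0,0,0],[0,0,0]],"gripper":[30,30,30,30,30,30,30,30,30,30]}';python3 -c "
from h import *
go(.548,.024,.092,89.6)"
```

```text
t: 14.5
position: [0.4975, -0.2099, 0.2177]
orientation: [-0.001, 0.003, 1.0, 0.001]
ft_force: [0.7, 0.4, -0.6]
width: 0.0458
finger_force: 30.0
t: 15.5
position: [0.5463, 0.0159, 0.2177]
orientation: [-0.001, 0.002, 1.0, 0.0]
ft_force: [0.5, -0.4, -0.7]
width: 0.0457
finger_force: 30.0
at [0.5463 0.0159 0.2177] yclose yaw 89.8 tilt 0.14 dp units now [-0.08  0.32  5.03]
rot z units (tool) 0.02 alt -22.48 dp units after turning [-0.08  0.32  5.03] j6 -1.76
```

Lower, release, retreat and check the third.

```bash
python3 -m handwheel '{"dp":[[-0.08,0.3,1],[0,0,1],[0,0,1],[0,0,1],[0,0,0.7],[0,0,0],[0,0,0],[0,0,0],[0,0,-1],[0,0,-1]],"delta_rot":[[0,0,0],[0,0,0],[0,0,0],[0,0,0],[0,0,0],[0,0,0],[0,0,0],[0,0,0],[0,0,0],[0,0,0]],"gripper":[30,30,30,30,30,30,62,62,62,62]}';  python3 -m handwheel '{"dp":[[0,0,-1],[0,0,-1],[0,0,-0.5]],"delta_rot":[[0,0,-0.6],[0,0,0],[0,0,0]],"gripper":[62,62,62]}'; python3 -c "
from h import *
go(.5525,-.437,.13,93.5)
d=shot('top','t3');W=cloud(d);Z=np.nan_to_num(W[...,2],nan=-1)
comps(W,brass(d)&(Z>.003)&(Z<.12)&(W[...,0]<.7),40)"
```

```text
t: 16.5
position: [0.5487, 0.0208, 0.1529]
orientation: [0.0, 0.003, 1.0, -0.0]
ft_force: [0.7, -0.7, -0.8]
width: 0.0621
finger_force: 0.0
t: 16.8
position: [0.5493, 0.0208, 0.2174]
orientation: [0.003, -0.039, 0.999, -0.001]
ft_force: [1.1, 0.3, 0.4]
width: 0.0622
finger_force: 0.0
at [0.5493 0.0208 0.2174] yclose yaw 94.4 tilt 0.3 dp units now [  1.3  -18.26   3.52]
rot z units (tool) 0.12 alt -22.38 dp units after turning [  1.01 -18.28   3.52] j6 -1.83
[452. 256.] 290 [ 552.1 -437.4] [70.8 45.6] 2.1 z [0.011 0.017 0.02 ]
[281. 268.] 90 [524.2 -10.5] [34.5 24.2] -88.2 z [0.062 0.067 0.083]
```

```bash
python3 -m handwheel '{"dp":[[0.06,-1,0],[0.06,-1,0],[0.06,-1,0],[0.06,-1,0],[0.06,-1,0],[0.06,-1,0],[0.06,-1,0],[0.06,-1,0],[0.06,-1,0],[0.06,-1,0]],"delta_rot":[[0,0,0.1],[0,0,0],[0,0,0],[0,0,0],[0,0,0],[0,0,0],[0,0,0],[0,0,0],[0,0,0],[0,0,0]],"gripper":[62,62,62,62,62,62,62,62,62,62]}'; python3 -m handwheel '{"dp":[[0.06,-1,0],[0.06,-1,0],[0.06,-1,0],[0.06,-1,0],[0.06,-1,0],[0.06,-1,0],[0.06,-1,0],[0.06,-1,0],[0.06,-0.25,1],[0,0,1]],"delta_rot":[[0,0,0],[0,0,0],[0,0,0],[0,0,0],[0,0,0],[0,0,0],[0,0,0],[0,0,0],[0,0,0],[0,0,0]],"gripper":[62,62,62,62,62,62,62,62,62,62]}';  python3 -m handwheel '{"dp":[[0,0,1],[0,0,0.5],[0,0,0]],"delta_rot":[[0,0,0],[0,0,0],[0,0,0]],"gripper":[62,62,62]}'; python3 -c "
from h import *
d=shot('wrist');W=cloud(d);Z=np.nan_to_num(W[...,2],nan=-1)
comps(W,brass(d)&(Z>.003)&(Z<.03),150)
go(.5525,-.437,.02,93)"
```

```text
t: 17.85
position: [0.5497, -0.2306, 0.2143]
orientation: [0.0, -0.032, 1.0, -0.0]
ft_force: [0.3, 0.1, -0.0]
width: 0.0617
finger_force: 0.0
t: 18.85
position: [0.549, -0.4378, 0.1638]
orientation: [0.001, -0.031, 1.0, -0.001]
ft_force: [-0.6, -0.2, -0.7]
width: 0.0621
finger_force: 0.0
t: 19.15
position: [0.549, -0.4358, 0.125]
orientation: [-0.001, -0.032, 0.999, 0.001]
ft_force: [0.6, 0.2, 1.4]
width: 0.0619
finger_force: 0.0
[321. 239.] 5478 [ 551.3 -439.3] [71.8 45.8] 3.5 z [0.008 0.016 0.018]
at [ 0.5495 -0.4362  0.1267] yclose yaw 93.6 tilt 0.01 dp units now [-0.12 -0.04  4.27]
rot z units (tool) 0.08 alt -22.42 dp units after turning [-0.12 -0.04  4.27] j6 -2.47
```

```bash
python3 -m handwheel '{"dp":[[-0.1,-0.08,1],[0,0,1],[0,0,1],[0,0,1],[0,0,0.25],[0,0,0],[0,0,0],[0,0,0],[0,0,0],[0,0,0]],"delta_rot":[[0,0,0],[0,0,0],[0,0,0],[0,0,0],[0,0,0],[0,0,0],[0,0,0],[0,0,0],[0,0,0],[0,0,0]],"gripper":[62,62,62,62,62,62,30,30,30,30]}';python3 -m handwheel '{"dp":[[0,0,-0.5],[0,0,-1],[0,0,-1],[0,0,-1],[0,0,-1],[0,0,-1],[0,0,-1],[0,0,-1],[0,0,-0.5],[0,0,0]],"delta_rot":[[0,0,0],[0,0,0],[0,0,0],[0,0,0],[0,0,0],[0,0,0],[0,0,0],[0,0,0],[0,0,0],[0,0,0.5]],"gripper":[30,30,30,30,30,30,30,30,30,30]}';python3 -c "
from h import *
go(.548,.008,.095,89.6)"
```

```text
t: 20.2
position: [0.5526, -0.4385, 0.022]
orientation: [0.001, -0.032, 0.999, -0.001]
ft_force: [-1.2, 1.1, 6.1]
width: 0.0459
finger_force: 30.0
t: 21.2
position: [0.5523, -0.4382, 0.2228]
orientation: [0.001, 0.004, 1.0, -0.001]
ft_force: [-0.5, 0.3, -2.3]
width: 0.0456
finger_force: 30.0
at [ 0.5523 -0.4382  0.2228] yclose yaw 89.6 tilt 0.21 dp units now [ 0.32 17.86  5.06]
rot z units (tool) -0.0 alt 22.5 dp units after turning [ 0.31 17.86  5.06] j6 -2.4
```

```bash
python3 -m handwheel '{"dp":[[0.02,1,0],[0.02,1,0],[0.02,1,0],[0.02,1,0],[0.02,1,0],[0.02,1,0],[0.02,1,0],[0.02,1,0],[0.02,1,0],[0.02,1,0]],"delta_rot":[[0,0,0],[0,0,0],[0,0,0],[0,0,0],[0,0,0],[0,0,0],[0,0,0],[0,0,0],[0,0,0],[0,0,0]],"gripper":[30,30,30,30,30,30,30,30,30,30]}';python3 -m handwheel '{"dp":[[0.02,1,0],[0.02,1,0],[0.02,1,0],[0.02,1,0],[0.02,1,0],[0.02,1,0],[0.02,1,0],[0,0.8,0],[0,0,0],[0,0,0]],"delta_rot":[[0,0,0],[0,0,0],[0,0,0],[0,0,0],[0,0,0],[0,0,0],[0,0,0],[0,0,0],[0,0,0],[0,0,0]],"gripper":[30,30,30,30,30,30,30,30,30,30]}';python3 -c "
from h import *
go(.548,.010,.098,89.6)"
```

```text
t: 22.2
position: [0.5483, -0.1868, 0.2201]
orientation: [-0.0, 0.003, 1.0, 0.0]
ft_force: [0.4, -0.1, -0.4]
width: 0.0458
finger_force: 30.0
t: 23.2
position: [0.5463, 0.0069, 0.2202]
orientation: [-0.0, 0.003, 1.0, -0.0]
ft_force: [0.6, 0.2, -0.4]
width: 0.0454
finger_force: 30.0
at [0.5463 0.0069 0.2202] yclose yaw 89.7 tilt 0.03 dp units now [-0.07  0.13  4.89]
rot z units (tool) 0.01 alt -22.49 dp units after turning [-0.07  0.13  4.89] j6 -1.77
```

```bash
python3 -m handwheel '{"dp":[[-0.07,0.1,1],[0,0,1],[0,0,1],[0,0,1],[0,0,0.6],[0,0,0],[0,0,0],[0,0,0],[0,0,-1],[0,0,-1]],"delta_rot":[[0,0,0],[0,0,0],[0,0,0],[0,0,0],[0,0,0],[0,0,0],[0,0,0],[0,0,0],[0,0,0],[0,0,0]],"gripper":[30,30,30,30,30,30,62,62,62,62]}';  python3 -m handwheel '{"dp":[[0,0,-1],[0,0,-1],[0,0,-1],[0,0,0]],"delta_rot":[[0,0,0],[0,0,0],[0,0,0],[0,0,0]],"gripper":[40,40,40,40]}'; python3 -c "
from h import *
d=shot('wrist','w4');W=cloud(d);Z=np.nan_to_num(W[...,2],nan=-1)
comps(W,brass(d)&(Z>.003)&(Z<.13),150)
go(.477,.362,.2,99.9)"
```

```text
t: 24.2
position: [0.548, 0.0091, 0.1557]
orientation: [-0.001, 0.004, 1.0, 0.0]
ft_force: [0.3, 0.9, 0.5]
width: 0.0618
finger_force: 0.0
t: 24.6
position: [0.5493, 0.009, 0.2336]
orientation: [0.003, 0.003, 1.0, -0.001]
ft_force: [0.7, 0.2, -0.1]
width: 0.0402
finger_force: 0.0
[332. 214.] 10066 [556.4  15.4] [93.  87.3] -0.0 z [0.061 0.079 0.105]
[ 17. 432.] 434 [ 787.1 -309.1] [31.5 20.7] 87.9 z [0.021 0.025 0.027]
at [0.5486 0.0092 0.2315] yclose yaw 89.6 tilt 0.19 dp units now [ 2.96 14.09  1.24]
rot z units (tool) -1.29 alt 21.21 dp units after turning [ 0.4  14.4   1.25] j6 -1.76
```

View pics/w4.png

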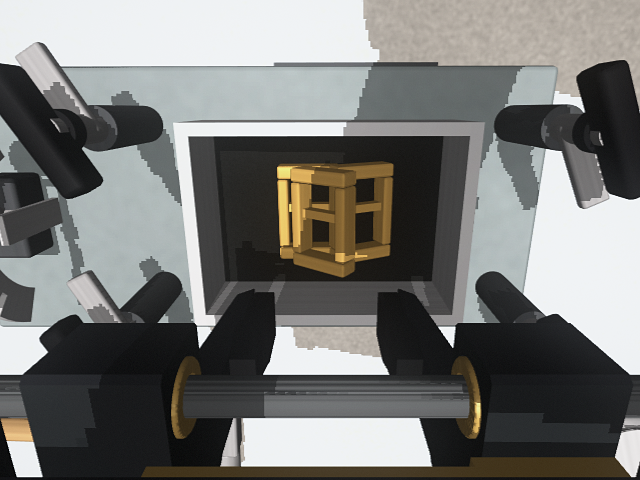

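The tub holds three buckles around (335,215), one tilted. I check whether anything nears rim height.

```bash
python3 -c "
from h import *
d=shot('wrist');W=cloud(d);Z=np.nan_to_num(W[...,2],nan=-1)
m=brass(d)&(Z>.04)&(Z<.14)&(abs(W[...,1]-.01)<.1)
print(np.percentile(Z[m],[50,90,95,98,99,100]))
for lo in (.06,.07,.08,.09,.1):
    q=m&(Z>=lo)&(Z<lo+.01);print(lo,q.sum(),np.percentile(W[q][:,:2],[2,50,98],axis=0).round(3).tolist())
c=d['img'][110:310,230:430];cv2.imwrite('pics/c5.png',cv2.resize(c,None,fx=3,fy=3,interpolation=2))
"
```

```text
[0.07935001 0.10388474 0.10542412 0.10616157 0.10648244 0.1076716 ]
0.06 2997 [[0.51, -0.027], [0.543, 0.036], [0.58, 0.056]]
0.07 1725 [[0.51, -0.014], [0.541, 0.015], [0.58, 0.047]]
0.08 1745 [[0.511, -0.016], [0.543, -0.01], [0.58, 0.02]]
0.09 1286 [[0.511, -0.003], [0.542, 0.009], [0.581, 0.027]]
0.1 1872 [[0.512, 0.01], [0.544, 0.018], [0.58, 0.024]]
```

View pics/c5.png

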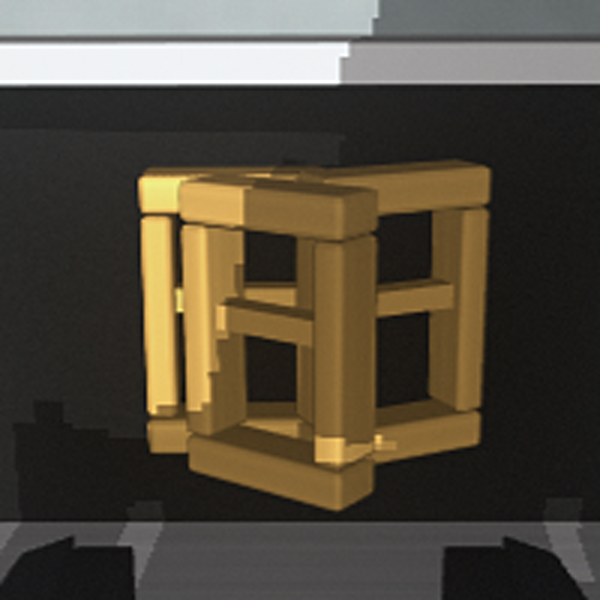

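The tilted buckle's top is at about 0.106 m, just below the 0.110 m rim, so the lid clears it. Next, the lid.

```bash
python3 -m handwheel '{"dp":[[0,0,0],[0,0,0],[0.03,1,0],[0.03,1,0],[0.03,1,0],[0.03,1,0],[0.03,1,0],[0.03,1,0],[0.03,1,0],[0.03,1,0]],"delta_rot":[[0,0,-0.65],[0,0,-0.64],[0,0,0],[0,0,0],[0,0,0],[0,0,0],[0,0,0],[0,0,0],[0,0,0],[0,0,0]],"gripper":[45,45,45,45,45,45,45,45,45,45]}';python3 -m handwheel '{"dp":[[0.03,1,0],[0.03,1,0],[0.03,1,0],[0.03,1,0],[0.03,1,0],[0.03,1,0],[0,0,1],[0,0,1],[0,0,1],[0,0,0]],"delta_rot":[[0,0,0],[0,0,0],[0,0,0],[0,0,0],[0,0,0],[0,0,0],[0,0,0],[0,0,0],[0,0,0],[0,0,0]],"gripper":[45,45,45,45,45,45,45,45,45,45]}';python3 -c "
from h import *
d=shot('wrist');W=cloud(d);Z=np.nan_to_num(W[...,2],nan=-1)
comps(W,(Z>.05)&(Z<.065)&(d['img'].max(-1)<90),150)
go(.477,.362,.045,99.9)"
```

```text
t: 25.7
position: [0.5071, 0.2062, 0.2287]
orientation: [-0.001, -0.087, 0.996, -0.0]
ft_force: [-0.5, 0.1, 0.1]
width: 0.0453
finger_force: 0.0
t: 26.7
position: [0.4758, 0.3515, 0.1509]
orientation: [-0.004, -0.087, 0.996, -0.002]
ft_force: [-1.1, 0.2, 1.5]
width: 0.0452
finger_force: 0.0
[345. 248.] 3969 [476.9 361.9] [100.  14.] 10.2 z [0.057 0.06  0.061]
at [0.4767 0.3519 0.1533] yclose yaw 99.9 tilt 0.28 dp units now [-0.1   0.4   4.33]
rot z units (tool) 0.0 alt -22.5 dp units after turning [-0.1   0.4   4.33] j6 -1.31
```

```bash
python3 -m handwheel '{"dp":[[-0.08,0.4,0],[0,0,1],[0,0,1],[0,0,1],[0,0,1],[0,0,0.3],[0,0,0],[0,0,0],[0,0,0],[0,0,0]],"delta_rot":[[0,0,0],[0,0,0],[0,0,0],[0,0,0],[0,0,0],[0,0,0],[0,0,0],[0,0,0],[0,0,0],[0,0,0]],"gripper":[45,45,45,45,45,45,5,5,5,5]}';python3 -m handwheel '{"dp":[[0,0,0],[0,0,-0.3],[0,0,-0.6],[0,0,-1],[0,0,-1],[0,0,-1],[0,0,-1],[0,0,-1],[0,0,-1],[0,0,0]],"delta_rot":[[0,0,0],[0,0,0],[0,0,0],[0,0,0],[0,0,0],[0,0,0],[0,0,0],[0,0,0],[0,0,0],[0,0,0]],"gripper":[5,5,5,5,5,5,5,5,5,5]}';python3 -c "
from h import *
go(.548,.010,.25,-0.4)
d=shot('scene');W=cloud(d);Z=np.nan_to_num(W[...,2],nan=-1)
comps(W,(Z>.08)&(Z<.3)&(W[...,1]>.2)&(W[...,0]<.62),150)"
```

```text
t: 27.75
position: [0.4781, 0.3629, 0.0489]
orientation: [0.001, -0.087, 0.996, 0.0]
ft_force: [0.3, 0.1, -0.4]
width: 0.015
finger_force: 0.0
t: 28.75
position: [0.4783, 0.363, 0.2232]
orientation: [0.003, -0.087, 0.996, 0.001]
ft_force: [0.3, -0.7, -4.6]
width: 0.0138
finger_force: 30.0
at [0.4783 0.363  0.2232] yclose yaw 99.9 tilt 0.31 dp units now [ -0.31 -14.39  -1.09]
rot z units (tool) -9.96 alt 12.54 dp units after turning [14.09 -2.88 -1.15] j6 -1.29
[533. 335.] 7368 [494.5 366.9] [173.4 168.1] -80.5 z [0.185 0.188 0.294]
[589. 309.] 239 [421.9 409.8] [107.4  36.3] -8.8 z [0.185 0.29  0.299]
```

```bash
python3 -m handwheel '{"dp":[[0,0,-0.6],[0,0,-0.6],[0,0,0],[0,0,0],[0,0,0],[0,0,0],[0,0,0],[0,0,0],[0,0,0],[0,0,0]],"delta_rot":[[0,0,0.5],[0,0,1],[0,0,1],[0,0,1],[0,0,1],[0,0,1],[0,0,1],[0,0,1],[0,0,1],[0,0,1]],"gripper":[5,5,5,5,5,5,5,5,5,5]}';python3 -m handwheel '{"dp":[[0,0,0],[0,0,0],[0,0,0],[0,0,0],[0,0,0]],"delta_rot":[[0,0,1],[0,0,1],[0,0,1],[0,0,0],[0,0,0]],"gripper":[5,5,5,5,5]}';python3 -c "
from h import *
go(.548,.010,.25,-0.4)"
```

```text
t: 29.8
position: [0.4771, 0.3623, 0.2477]
orientation: [-0.001, 0.548, 0.837, -0.002]
ft_force: [-0.5, 1.0, -5.2]
width: 0.0135
finger_force: 30.0
t: 30.3
position: [0.4774, 0.3624, 0.2488]
orientation: [-0.0, 0.706, 0.708, -0.001]
ft_force: [0.3, -0.9, -4.8]
width: 0.0137
finger_force: 30.0
at [0.4774 0.3624 0.2488] yclose yaw 0.2 tilt 0.15 dp units now [-14.11   2.79  -0.04]
rot z units (tool) 0.07 alt -22.43 dp units after turning [-14.08   2.92  -0.04] j6 0.45
```

```bash
python3 -m handwheel '{"dp":[[-1,0.2,0],[-1,0.2,0],[-1,0.2,0],[-1,0.2,0],[-1,0.2,0],[-1,0.2,0],[-1,0.2,0],[-1,0.2,0],[-1,0.2,0],[-1,0.2,0]],"delta_rot":[[0,0,0],[0,0,0],[0,0,0],[0,0,0],[0,0,0],[0,0,0],[0,0,0],[0,0,0],[0,0,0],[0,0,0]],"gripper":[5,5,5,5,5,5,5,5,5,5]}';python3 -m handwheel '{"dp":[[-1,0.2,0],[-1,0.2,0],[-1,0.2,0],[-0.8,0.2,0],[0,0,0],[0,0,0]],"delta_rot":[[0,0,0],[0,0,0],[0,0,0],[0,0,0],[0,0,0],[0,0,0]],"gripper":[5,5,5,5,5,5]}';python3 -c "
from h import *
d=shot('top');W=cloud(d);Z=np.nan_to_num(W[...,2],nan=-1)
comps(W,(Z>.19)&(Z<.225)&(abs(W[...,1])<.2)&(W[...,0]>.45),150)
go(.548,.010,.159,-0.4)"
```

```text
t: 31.3
position: [0.5273, 0.1116, 0.2497]
orientation: [-0.0, 0.706, 0.708, -0.0]
ft_force: [1.2, 0.1, -5.0]
width: 0.0136
finger_force: 30.0
t: 31.9
position: [0.5471, 0.0175, 0.2497]
orientation: [-0.001, 0.707, 0.707, -0.0]
ft_force: [-0.2, -0.6, -5.3]
width: 0.0137
finger_force: 30.0
[293. 254.] 2185 [547.7 -43.2] [149.4  78.5] -0.2 z [0.212 0.214 0.217]
[223. 272.] 629 [504.4  91.1] [62.2 53.6] -0.1 z [0.212 0.215 0.217]
at [0.5471 0.018  0.2499] yclose yaw 0.0 tilt 0.06 dp units now [-0.32  0.04  3.63]
rot z units (tool) 0.06 alt -22.44 dp units after turning [-0.32  0.04  3.63] j6 -0.18
```

```bash
python3 -m handwheel '{"dp":[[-0.32,0.03,0],[0,0,0],[0,0,1],[0,0,1],[0,0,0.8],[0,0,0.4],[0,0,0.2],[0,0,0.1],[0,0,0],[0,0,0]],"delta_rot":[[0,0,0],[0,0,0],[0,0,0],[0,0,0],[0,0,0],[0,0,0],[0,0,0],[0,0,0],[0,0,0],[0,0,0]],"gripper":[5,5,5,5,5,5,5,5,5,5]}';python3 -c "
from h import *
d=shot('top','t6');W=cloud(d);Z=np.nan_to_num(W[...,2],nan=-1)
comps(W,(Z>.115)&(Z<.135)&(abs(W[...,1])<.2)&(W[...,0]>.45)&(W[...,0]<.63),150)
go(.548,.010,.159,-0.4)"
```

```text
t: 32.95
position: [0.5484, 0.0095, 0.1635]
orientation: [0.001, 0.707, 0.707, 0.0]
ft_force: [-0.1, 0.4, -5.0]
width: 0.0135
finger_force: 30.0
[299. 258.] 1649 [548.5 -52.5] [146.7  76.7] -0.1 z [0.125 0.128 0.131]
[236. 271.] 415 [510.6  81.6] [63.6 40.2] 78.7 z [0.125 0.128 0.131]
at [0.5484 0.0095 0.1635] yclose yaw -0.1 tilt 0.08 dp units now [ 0.02 -0.02  0.18]
rot z units (tool) 0.04 alt -22.46 dp units after turning [ 0.02 -0.02  0.18] j6 -0.2
```

```bash
python3 -m handwheel '{"dp":[[0,0,0.1],[0,0,0.1],[0,0,0.03],[0,0,0],[0,0,0]],"delta_rot":[[0,0,0],[0,0,0],[0,0,0],[0,0,0],[0,0,0]],"gripper":[5,5,5,5,5]}'
```

```text
t: 33.5
position: [0.5483, 0.0096, 0.1587]
orientation: [0.001, 0.707, 0.707, 0.001]
ft_force: [-5.2, -0.1, 9.1]
width: 0.0136
finger_force: 30.0
```

Contact. Release and rise.

```bash
python3 -m handwheel '{"dp":[[0,0,0],[0,0,0],[0,0,0],[0,0,-1],[0,0,-1],[0,0,-1],[0,0,-1],[0,0,0]],"delta_rot":[[0,0,0],[0,0,0],[0,0,0],[0,0,0],[0,0,0],[0,0,0],[0,0,0],[0,0,0]],"gripper":[45,45,45,45,45,45,45,45]}';python3 -c "
from h import *
d=shot('wrist','w7');W=cloud(d);Z=np.nan_to_num(W[...,2],nan=-1)
comps(W,(Z>.116)&(Z<.13)&(abs(W[...,1])<.12)&(W[...,0]>.45)&(W[...,0]<.63),150)
m=(Z>.116)&(Z<.13)&(abs(W[...,1]-.01)<.09)&(abs(W[...,0]-.548)<.07)
A=np.c_[W[m][:,:2],np.ones(m.sum())];print(np.linalg.lstsq(A,W[m][:,2],rcond=None)[0])
comps(W,(Z>.155)&(Z<.175)&(abs(W[...,1]-.01)<.06)&(abs(W[...,0]-.548)<.03),150)
d=shot('top');W=cloud(d);Z=np.nan_to_num(W[...,2],nan=-1)
comps(W,(Z>.16)&(Z<.185)&(W[...,0]>.4)&(W[...,0]<.66),30)
d=shot('scene');W=cloud(d);Z=np.nan_to_num(W[...,2],nan=-1)
comps(W,(Z>.16)&(Z<.185)&(W[...,0]>.4)&(W[...,0]<.66),30)
"
```

```text
t: 34.3
position: [0.5492, 0.0094, 0.26]
orientation: [0.003, 0.707, 0.707, 0.002]
ft_force: [-0.1, 0.2, -0.1]
width: 0.0448
finger_force: 0.0
[323. 192.] 53744 [547.7   9.1] [199.5 150.6] 89.9 z [0.122 0.123 0.124]
[-0.00066428 -0.00014747  0.12333364]
[323. 239.] 4039 [547.7   9.5] [99.5 14. ] -90.0 z [0.168 0.17  0.171]
[328. 222.] 209 [ 612.4 -125.9] [63.5 18.8] 30.5 z [0.164 0.176 0.179]
[286. 252.] 41 [548.  -31.9] [15.4 13.4] 89.6 z [0.167 0.17  0.174]
[328. 282.] 205 [ 482.7 -124. ] [63.2 17.2] 26.8 z [0.171 0.176 0.179]
[207. 281.] 41 [485.6 137.7] [17.4  9.7] -3.0 z [0.161 0.172 0.177]
[375. 284.] 149 [ 479.3 -224.3] [27.7 27.3] -48.2 z [0.165 0.173 0.179]
[330. 152.] 117 [ 480.  -221.5] [26.2 26. ] -38.6 z [0.161 0.172 0.177]
[318. 167.] 34 [ 535.2 -201.4] [10.4  9.4] -10.3 z [0.161 0.171 0.178]
[359. 171.] 83 [ 474.7 -128.5] [45.4 14.7] 26.7 z [0.17  0.176 0.178]
[310. 172.] 30 [ 558.1 -202.3] [9.6 9. ] 18.1 z [0.163 0.172 0.178]
[313. 205.] 212 [ 611.7 -123.4] [65.4 16.2] 24.6 z [0.163 0.175 0.179]
[378. 231.] 306 [547.6  12. ] [98.  15.9] 89.9 z [0.162 0.169 0.172]
[444. 255.] 212 [484.4 145.9] [64.8 15.2] 23.8 z [0.165 0.175 0.178]
[399. 290.] 247 [613.5 145.8] [65.2 17.8] 18.4 z [0.164 0.175 0.178]
```

View pics/w7.png

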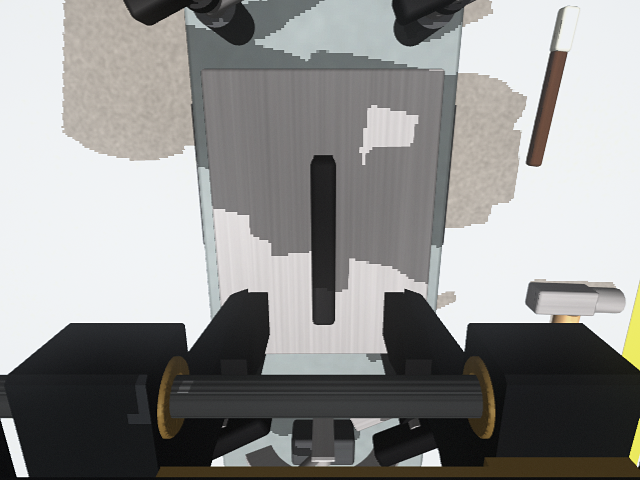

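The lid is flat, centred at (323,192) in the picture and at (0.548, 0.0095) in the world, within 1 mm of the tub centre. Now clamp a.

```bash
python3 -m handwheel '{"dp":[[0,0,0],[0,0,0],[0,0,0],[0,0,0],[0,0,0],[0,0,0],[0,0,0],[0,0,0],[0,0,0],[0,0,0]],"delta_rot":[[0,0,-1],[0,0,-1],[0,0,-1],[0,0,-1],[0,0,-1],[0,0,-1],[0,0,-1],[0,0,-1],[0,0,-1],[0,0,-1]],"gripper":[45,45,45,45,45,45,45,45,45,45]}';python3 -m handwheel '{"dp":[[0,0,0],[0,0,0],[0,0,0],[0,0,0],[0,0,0],[0,0,0]],"delta_rot":[[0,0,-1],[0,0,-1],[0,0,-1],[0,0,-1],[0,0,-0.4],[0,0,0]],"gripper":[45,45,45,45,45,45]}';python3 -c "
from h import *
go(.484,.1445,.24,114.5)"
```

```text
t: 35.45
position: [0.5477, 0.0096, 0.2554]
orientation: [-0.001, 0.085, 0.996, 0.0]
ft_force: [-0.6, -0.8, 0.9]
width: 0.0453
finger_force: 0.0
t: 36.05
position: [0.5478, 0.0096, 0.2556]
orientation: [-0.001, -0.218, 0.976, 0.001]
ft_force: [0.5, 0.4, 0.5]
width: 0.0451
finger_force: 0.0
at [0.5478 0.0096 0.2556] yclose yaw 115.2 tilt 0.15 dp units now [0.01 5.97 0.63]
rot z units (tool) 0.08 alt -22.42 dp units after turning [0.08 5.97 0.63] j6 -2.21
```

```bash
python3 -m handwheel '{"dp":[[0,1,0],[0,1,0],[0,1,0],[0,1,0],[0,1,0],[0,0.97,0],[0,0,0],[0,0,0]],"delta_rot":[[0,0,0],[0,0,0],[0,0,0],[0,0,0],[0,0,0],[0,0,0],[0,0,0],[0,0,0]],"gripper":[45,45,45,45,45,45,45,45]}';cat >> h.py <<'E'
def bar(x,y,name=None):
    d=shot('wrist',name);W=cloud(d);Z=np.nan_to_num(W[...,2],nan=-1)
    comps(W,(Z>.169)&(Z<.181)&(np.hypot(W[...,0]-x,W[...,1]-y)<.05),100)
E
python3 -c "
from h import *
bar(.484,.1445)
go(.484,.1445,.160,114.5)"
```

```text
t: 36.85
position: [0.4847, 0.1446, 0.2565]
orientation: [-0.0, -0.218, 0.976, -0.0]
ft_force: [0.1, 0.6, 0.2]
width: 0.0451
finger_force: 0.0
[328. 251.] 2762 [483.3 144.7] [63.4 13.8] 24.9 z [0.173 0.176 0.177]
at [0.485  0.1441 0.2566] yclose yaw 115.1 tilt 0.04 dp units now [0.03 0.03 3.86]
rot z units (tool) 0.07 alt -22.43 dp units after turning [0.03 0.03 3.86] j6 -1.95
```

```bash
python3 -m handwheel '{"dp":[[0.04,0.04,1],[0,0,1],[0,0,1],[0,0,0.85],[0,0,0],[0,0,0],[0,0,0],[0,0,0],[0,0,0],[0,0,0]],"delta_rot":[[0,0,0],[0,0,0],[0,0,0],[0,0,0],[0,0,0],[0,0,0],[0,0,0],[0,0,0],[0,0,0],[0,0,0]],"gripper":[45,45,45,45,45,5,5,5,5,5]}';python3 -m handwheel '{"dp":[[0,0,0],[0,0,0],[0,0,0],[0,0,0],[0,0,0],[0,0,0],[0,0,0],[0,0,0],[0,0,0],[0,0,0]],"delta_rot":[[0,0,0.5],[0,0,1],[0,0,1],[0,0,1],[0,0,1],[0,0,1],[0,0,1],[0,0,0.5],[0,0,0],[0,0,0]],"gripper":[5,5,5,5,5,5,5,5,5,5]}';python3 -m handwheel '{"dp":[[0,0,0],[0,0,0],[0,0,0],[0,0,-1],[0,0,-1],[0,0,-1],[0,0,-1],[0,0,0]],"delta_rot":[[0,0,0],[0,0,0],[0,0,0],[0,0,0],[0,0,0],[0,0,0],[0,0,0],[0,0,0]],"gripper":[45,45,45,45,45,45,45,45]}';python3 -c "
from h import *
bar(.484,.1445)
go(.612,-.125,.26,115)"
```

```text
t: 37.9
position: [0.4835, 0.1455, 0.1615]
orientation: [0.001, -0.218, 0.976, 0.0]
ft_force: [-1.0, 3.2, 4.6]
width: 0.0148
finger_force: 30.0
t: 38.9
position: [0.4835, 0.1462, 0.1615]
orientation: [0.0, 0.266, 0.964, 0.001]
ft_force: [-0.9, 8.1, 3.9]
width: 0.0149
finger_force: 30.4
t: 39.7
position: [0.4843, 0.1451, 0.2636]
orientation: [0.003, 0.266, 0.964, 0.001]
ft_force: [0.3, 0.4, -0.2]
width: 0.0453
finger_force: 0.0
[326. 245.] 2625 [483.4 144.9] [63.7 13.9] -30.3 z [0.173 0.176 0.177]
at [0.4837 0.145  0.2616] yclose yaw 59.1 tilt 0.15 dp units now [-9.95 -6.64  0.08]
rot z units (tool) -6.98 alt 15.52 dp units after turning [ -0.09 -11.96   0.05] j6 -0.98
```

```bash
python3 -m handwheel '{"dp":[[0,0,0],[0,0,0],[0,0,0],[0,0,0],[0,0,0],[0,0,0],[0,0,0],[0,-1,0],[0,-1,0],[0,-1,0]],"delta_rot":[[0,0,-1],[0,0,-1],[0,0,-1],[0,0,-1],[0,0,-1],[0,0,-1],[0,0,-1],[0,0,0],[0,0,0],[0,0,0]],"gripper":[45,45,45,45,45,45,45,45,45,45]}';python3 -m handwheel '{"dp":[[0,-1,0],[0,-1,0],[0,-1,0],[0,-1,0],[0,-1,0],[0,-1,0],[0,-1,0],[-0.05,-1,0],[0,-0.95,0],[0,0,0]],"delta_rot":[[0,0,0],[0,0,0],[0,0,0],[0,0,0],[0,0,0],[0,0,0],[0,0,0],[0,0,0],[0,0,0],[0,0,0]],"gripper":[45,45,45,45,45,45,45,45,45,45]}';python3 -c "
from h import *
bar(.612,-.125)
go(.612,-.125,.160,117)"
```

```text
t: 40.75
position: [0.5151, 0.0765, 0.2592]
orientation: [-0.001, -0.218, 0.976, 0.0]
ft_force: [-0.7, 0.8, -0.4]
width: 0.045
finger_force: 0.0
t: 41.75
position: [0.6117, -0.1271, 0.2582]
orientation: [-0.001, -0.216, 0.976, 0.001]
ft_force: [0.4, 1.6, -0.2]
width: 0.0449
finger_force: 0.0
[328. 253.] 2682 [ 612.  -126.3] [63.7 13.7] 25.5 z [0.174 0.176 0.177]
at [ 0.6112 -0.1256  0.2586] yclose yaw 115.0 tilt 0.18 dp units now [-0.05 -0.    3.95]
rot z units (tool) -0.24 alt 22.26 dp units after turning [-0.05 -0.    3.95] j6 -2.4
```

Bar c at 25.5°, aligned.

```bash
python3 -m handwheel '{"dp":[[-0.05,-0.03,1],[0,0,1],[0,0,1],[0,0,0.9],[0,0,0],[0,0,0],[0,0,0],[0,0,0],[0,0,0],[0,0,0]],"delta_rot":[[0,0,0],[0,0,0],[0,0,0],[0,0,0],[0,0,0],[0,0,0],[0,0,0],[0,0,0],[0,0,0],[0,0,0]],"gripper":[45,45,45,45,45,5,5,5,5,5]}';python3 -m handwheel '{"dp":[[0,0,0],[0,0,0],[0,0,0],[0,0,0],[0,0,0],[0,0,0],[0,0,0],[0,0,0],[0,0,0],[0,0,0]],"delta_rot":[[0,0,0.5],[0,0,1],[0,0,1],[0,0,1],[0,0,1],[0,0,1],[0,0,1],[0,0,0.5],[0,0,0],[0,0,0]],"gripper":[5,5,5,5,5,5,5,5,5,5]}';python3 -m handwheel '{"dp":[[0,0,0],[0,0,0],[0,0,0],[0,0,-1],[0,0,-1],[0,0,-1],[0,0,-1],[0,0,0]],"delta_rot":[[0,0,0],[0,0,0],[0,0,0],[0,0,0],[0,0,0],[0,0,0],[0,0,0],[0,0,0]],"gripper":[45,45,45,45,45,45,45,45]}';python3 -c "
from h import *
bar(.612,-.125)
go(.614,.1445,.26,113)"
```

```text
t: 42.8
position: [0.613, -0.1247, 0.1641]
orientation: [0.001, -0.218, 0.976, -0.0]
ft_force: [-0.6, 1.3, 5.3]
width: 0.0149
finger_force: 30.0
t: 43.8
position: [0.613, -0.1249, 0.1641]
orientation: [0.001, 0.265, 0.964, -0.0]
ft_force: [-1.7, 1.2, 6.5]
width: 0.0147
finger_force: 30.0
t: 44.6
position: [0.6137, -0.1253, 0.2665]
orientation: [0.003, 0.266, 0.964, -0.0]
ft_force: [0.1, 0.2, 0.3]
width: 0.045
finger_force: 0.0
[325. 242.] 2550 [ 611.8 -125.6] [63.5 14.1] -29.5 z [0.173 0.176 0.177]
at [ 0.6132 -0.1251  0.2641] yclose yaw 59.2 tilt 0.15 dp units now [5.5  9.27 0.15]
rot z units (tool) -6.73 alt 15.77 dp units after turning [-4.24  9.91  0.18] j6 -1.42
```

```bash
python3 -m handwheel '{"dp":[[0,0,0],[0,0,0],[0,0,0],[0,0,0],[0,0,0],[0,0,0],[0,0,0],[-0.42,1,0],[-0.42,1,0],[-0.42,1,0]],"delta_rot":[[0,0,-1],[0,0,-1],[0,0,-1],[0,0,-1],[0,0,-1],[0,0,-1],[0,0,-0.7],[0,0,0],[0,0,0],[0,0,0]],"gripper":[45,45,45,45,45,45,45,45,45,45]}';python3 -m handwheel '{"dp":[[-0.42,1,0],[-0.42,1,0],[-0.42,1,0],[-0.42,1,0],[-0.42,1,0],[-0.42,1,0],[-0.42,0.95,0],[0,0,0],[0,0,0]],"delta_rot":[[0,0,0],[0,0,0],[0,0,0],[0,0,0],[0,0,0],[0,0,0],[0,0,0],[0,0,0],[0,0,0]],"gripper":[45,45,45,45,45,45,45,45,45]}';python3 -c "
from h import *
bar(.614,.1445)
go(.614,.1445,.160,113)"
```

```text
t: 45.65
position: [0.6125, -0.0427, 0.2612]
orientation: [-0.001, -0.197, 0.98, 0.001]
ft_force: [1.1, 0.4, 0.7]
width: 0.045
finger_force: 0.0
t: 46.55
position: [0.6133, 0.145, 0.2618]
orientation: [-0.001, -0.198, 0.98, -0.0]
ft_force: [0.2, -0.1, 0.2]
width: 0.0446
finger_force: 0.0
[325. 249.] 2623 [613.6 143.9] [63.8 13.8] 23.3 z [0.173 0.176 0.177]
at [0.6134 0.1444 0.2621] yclose yaw 112.7 tilt 0.1 dp units now [-0.03 -0.01  4.09]
rot z units (tool) -0.03 alt 22.47 dp units after turning [-0.03 -0.01  4.09] j6 -1.92
```

```bash
python3 -m handwheel '{"dp":[[0,0,1],[0,0,1],[0,0,1],[0,0,1],[0,0,0],[0,0,0],[0,0,0],[0,0,0],[0,0,0],[0,0,0]],"delta_rot":[[0,0,0],[0,0,0],[0,0,0],[0,0,0],[0,0,0],[0,0,0],[0,0,0],[0,0,0],[0,0,0],[0,0,0]],"gripper":[45,45,45,45,45,5,5,5,5,5]}';python3 -m handwheel '{"dp":[[0,0,0],[0,0,0],[0,0,0],[0,0,0],[0,0,0],[0,0,0],[0,0,0],[0,0,0],[0,0,0],[0,0,0]],"delta_rot":[[0,0,0.5],[0,0,1],[0,0,1],[0,0,1],[0,0,1],[0,0,1],[0,0,0.8],[0,0,0.4],[0,0,0],[0,0,0]],"gripper":[5,5,5,5,5,5,5,5,5,5]}';python3 -m handwheel '{"dp":[[0,0,0],[0,0,0],[0,0,0],[0,0,-1],[0,0,-1],[0,0,-1],[0,0,-1],[0,0,0]],"delta_rot":[[0,0,0],[0,0,0],[0,0,0],[0,0,0],[0,0,0],[0,0,0],[0,0,0],[0,0,0]],"gripper":[45,45,45,45,45,45,45,45]}';python3 -c "
from h import *
bar(.614,.1445)
go(.482,-.1245,.26,116)"
```

```text
t: 47.6
position: [0.6138, 0.1451, 0.1642]
orientation: [0.001, -0.197, 0.98, -0.0]
ft_force: [-0.7, -0.3, 4.1]
width: 0.015
finger_force: 30.0
t: 48.6
position: [0.6139, 0.1454, 0.1642]
orientation: [0.001, 0.265, 0.964, 0.0]
ft_force: [0.3, 1.8, 6.5]
width: 0.0153
finger_force: 30.0
t: 49.4
position: [0.6144, 0.1451, 0.2664]
orientation: [0.003, 0.266, 0.964, 0.001]
ft_force: [-0.2, 0.3, -0.1]
width: 0.045
finger_force: 0.0
[325. 244.] 2551 [613.4 144.3] [63.8 14. ] -29.1 z [0.173 0.176 0.177]
at [0.6138 0.1451 0.264 ] yclose yaw 59.2 tilt 0.14 dp units now [ -1.   -11.96   0.15]
rot z units (tool) -7.11 alt 15.39 dp units after turning [ 9.47 -7.38  0.13] j6 -0.99
```

```bash
python3 -m handwheel '{"dp":[[0,0,0],[0,0,0],[0,0,0],[0,0,0],[0,0,0],[0,0,0],[0,0,0],[0.94,-0.73,0],[0.94,-0.73,0],[0.94,-0.73,0]],"delta_rot":[[0,0,-1],[0,0,-1],[0,0,-1],[0,0,-1],[0,0,-1],[0,0,-1],[0,0,-1],[0,0,0],[0,0,0],[0,0,0]],"gripper":[45,45,45,45,45,45,45,45,45,45]}';python3 -m handwheel '{"dp":[[0.94,-0.73,0],[0.94,-0.73,0],[0.94,-0.73,0],[0.94,-0.73,0],[0.94,-0.73,0],[0.94,-0.73,0],[0.94,-0.73,0],[0,0,0],[0,0,0]],"delta_rot":[[0,0,0],[0,0,0],[0,0,0],[0,0,0],[0,0,0],[0,0,0],[0,0,0],[0,0,0],[0,0,0]],"gripper":[45,45,45,45,45,45,45,45,45]}';python3 -c "
from h import *
bar(.482,-.1245)
go(.482,-.1245,.160,115)"
```

```text
t: 50.45
position: [0.5719, 0.0648, 0.2612]
orientation: [-0.002, -0.218, 0.976, 0.0]
ft_force: [0.6, 0.1, 0.7]
width: 0.0451
finger_force: 0.0
t: 51.35
position: [0.478, -0.1199, 0.2622]
orientation: [-0.001, -0.217, 0.976, 0.001]
ft_force: [0.2, -0.3, 0.0]
width: 0.0449
finger_force: 0.0
[315. 251.] 2625 [ 481.8 -125.6] [63.4 14.1] 28.9 z [0.173 0.176 0.177]
at [ 0.4783 -0.1194  0.2624] yclose yaw 115.1 tilt 0.09 dp units now [-0.05 -0.25  4.09]
rot z units (tool) 0.02 alt -22.48 dp units after turning [-0.05 -0.25  4.09] j6 -2.5
```

```bash
python3 -m handwheel '{"dp":[[-0.05,-0.27,1],[0,0,1],[0,0,1],[0,0,1],[0,0,0],[0,0,0],[0,0,0],[0,0,0],[0,0,0],[0,0,0]],"delta_rot":[[0,0,-0.43],[0,0,0],[0,0,0],[0,0,0],[0,0,0],[0,0,0],[0,0,0],[0,0,0],[0,0,0],[0,0,0]],"gripper":[45,45,45,45,45,5,5,5,5,5]}';python3 -m handwheel '{"dp":[[0,0,0],[0,0,0],[0,0,0],[0,0,0],[0,0,0],[0,0,0],[0,0,0],[0,0,0],[0,0,0],[0,0,0]],"delta_rot":[[0,0,0.5],[0,0,1],[0,0,1],[0,0,1],[0,0,1],[0,0,1],[0,0,1],[0,0,0.9],[0,0,0],[0,0,0]],"gripper":[5,5,5,5,5,5,5,5,5,5]}';python3 -m handwheel '{"dp":[[0,0,0],[0,0,0],[0,0,0],[0,0,-1],[0,0,-1],[0,0,-1],[0,0,-1],[0,0,0]],"delta_rot":[[0,0,0],[0,0,0],[0,0,0],[0,0,0],[0,0,0],[0,0,0],[0,0,0],[0,0,0]],"gripper":[45,45,45,45,45,45,45,45]}';python3 -c "
from h import *
bar(.482,-.1245)
go(.4835,.145,.162,59.5)"
```

```text
t: 52.4
position: [0.4821, -0.1245, 0.164]
orientation: [0.0, -0.247, 0.969, 0.001]
ft_force: [-1.6, 5.5, 5.7]
width: 0.0149
finger_force: 30.0
t: 53.4
position: [0.4821, -0.1239, 0.164]
orientation: [-0.0, 0.264, 0.965, 0.001]
ft_force: [-1.8, 10.1, 5.7]
width: 0.0149
finger_force: 30.0
t: 54.2
position: [0.4832, -0.1262, 0.2661]
orientation: [0.003, 0.264, 0.964, -0.001]
ft_force: [-0.1, -0.6, -0.6]
width: 0.0451
finger_force: 0.0
[328. 241.] 2560 [ 481.7 -124.8] [63.6 14. ] -29.3 z [0.173 0.176 0.177]
at [ 0.4827 -0.1259  0.2641] yclose yaw 59.4 tilt 0.16 dp units now [5.5  9.34 4.07]
rot z units (tool) -0.02 alt 22.48 dp units after turning [5.48 9.35 4.07] j6 -1.53
```

```bash
python3 -m handwheel '{"dp":[[0.55,0.93,0],[0.55,0.93,0],[0.55,0.93,0],[0.55,0.93,0],[0.55,0.93,0],[0.55,0.93,0],[0.55,0.93,0],[0.55,0.93,0],[0.55,0.93,0],[0.55,0.93,0]],"delta_rot":[[0,0,0],[0,0,0],[0,0,0],[0,0,0],[0,0,0],[0,0,0],[0,0,0],[0,0,0],[0,0,0],[0,0,0]],"gripper":[45,45,45,45,45,45,45,45,45,45]}';python3 -m handwheel '{"dp":[[0,0,0],[0,0,0],[0,0,1],[0,0,1],[0,0,0]],"delta_rot":[[0,0,0],[0,0,0],[0,0,0],[0,0,0],[0,0,0]],"gripper":[45,45,45,45,45]}';python3 -c "
from h import *
go(.4835,.145,.162,59.5)"
```

```text
t: 55.25
position: [0.482, 0.1455, 0.2618]
orientation: [-0.001, 0.264, 0.964, -0.0]
ft_force: [0.5, 0.1, 0.1]
width: 0.0452
finger_force: 0.0
t: 55.75
position: [0.4812, 0.1434, 0.2104]
orientation: [-0.003, 0.265, 0.964, -0.001]
ft_force: [0.1, 0.3, -0.2]
width: 0.0448
finger_force: 0.0
at [0.4812 0.1434 0.2104] yclose yaw 59.3 tilt 0.37 dp units now [-0.06  0.11  1.93]
rot z units (tool) -0.03 alt 22.47 dp units after turning [-0.06  0.11  1.93] j6 -0.98
```

```bash
python3 -m handwheel '{"dp":[[-0.05,0.08,0.95],[0,0,0.95],[0,0,0],[0,0,0],[0,0,0],[0,0,0],[0,0,0],[0,0,0]],"delta_rot":[[0,0,0],[0,0,0],[0,0,0],[0,0,0],[0,0,0],[0,0,0],[0,0,0],[0,0,0]],"gripper":[45,45,45,5,5,5,5,5]}';python3 -m handwheel '{"dp":[[0,0,0],[0,0,0],[0,0,0],[0,0,0],[0,0,0],[0,0,0],[0,0,0],[0,0,0],[0,0,0],[0,0,0]],"delta_rot":[[0,0,0.5],[0,0,1],[0,0,1],[0,0,1],[0,0,1],[0,0,1],[0,0,1],[0,0,0.7],[0,0,0],[0,0,0]],"gripper":[5,5,5,5,5,5,5,5,5,5]}';python3 -c "
from h import *
s,R=pose();go(.4835,.145,.162,-.5);print(s['wrist_torque'])"
```

```text
t: 56.55
position: [0.4848, 0.1456, 0.1665]
orientation: [0.001, 0.264, 0.965, 0.0]
ft_force: [-1.3, -1.5, 5.4]
width: 0.015
finger_force: 30.0
t: 57.55
position: [0.4843, 0.1453, 0.1665]
orientation: [0.0, 0.696, 0.718, -0.0]
ft_force: [-3.5, -3.2, 7.0]
width: 0.0149
finger_force: 30.0
at [0.4843 0.1453 0.1665] yclose yaw 1.8 tilt 0.06 dp units now [-0.01 -0.03  0.18]
rot z units (tool) 0.29 alt -22.21 dp units after turning [-0.01 -0.03  0.18] j6 0.03
[-0.60084186  0.63344507  0.12252565]
```

```bash
python3 -m handwheel '{"dp":[[0,0,0],[0,0,0],[0,0,0],[0,0,0]],"delta_rot":[[0,0,0.3],[0,0,0.2],[0,0,0.2],[0,0,0]],"gripper":[5,5,5,5]}';python3 -c "
from h import *
s,R=pose();go(.4835,.145,.162,-.5);print(s['wrist_torque'])"; python3 -m handwheel '{"dp":[[0,0,0],[0,0,0],[0,0,0],[0,0,-1],[0,0,-1],[0,0,-1],[0,0,-1],[0,0,0]],"delta_rot":[[0,0,0],[0,0,0],[0,0,0],[0,0,0],[0,0,0],[0,0,0],[0,0,0],[0,0,0]],"gripper":[45,45,45,45,45,45,45,45]}';python3 -c "
from h import *
bar(.484,.1445)
go(.612,-.125,.265,60)"
```

```text
t: 57.95
position: [0.4842, 0.1454, 0.1665]
orientation: [0.0, 0.73, 0.683, -0.0]
ft_force: [-3.1, -3.2, 7.6]
width: 0.0147
finger_force: 30.1
at [0.4842 0.1454 0.1665] yclose yaw -3.8 tilt 0.06 dp units now [-0.02 -0.03  0.18]
rot z units (tool) -0.41 alt 22.09 dp units after turning [-0.01 -0.03  0.18] j6 0.12
[-0.4798523   0.65740927  0.32480345]
t: 58.75
position: [0.4855, 0.1458, 0.2685]
orientation: [0.002, 0.73, 0.683, 0.002]
ft_force: [0.8, -0.6, -0.7]
width: 0.0449
finger_force: 0.0
[322. 244.] 2506 [483.7 145.3] [63.8 14. ] 89.7 z [0.173 0.176 0.177]
at [0.4849 0.1458 0.2665] yclose yaw -3.8 tilt 0.14 dp units now [-10.47   5.79   0.07]
rot z units (tool) -7.98 alt 14.52 dp units after turning [-9.82 -6.84  0.04] j6 0.12
```

```bash
python3 -m handwheel '{"dp":[[0,0,0],[0,0,0],[0,0,0],[0,0,0],[0,0,0],[0,0,0],[0,0,0],[0,0,0],[-0.98,-0.68,0],[-0.98,-0.68,0]],"delta_rot":[[0,0,-1],[0,0,-1],[0,0,-1],[0,0,-1],[0,0,-1],[0,0,-1],[0,0,-1],[0,0,-1],[0,0,0],[0,0,0]],"gripper":[45,45,45,45,45,45,45,45,45,45]}';python3 -m handwheel '{"dp":[[-0.98,-0.68,0],[-0.98,-0.68,0],[-0.98,-0.68,0],[-0.98,-0.68,0],[-0.98,-0.68,0],[-0.98,-0.68,0],[-0.98,-0.68,0],[-0.98,-0.7,0],[0,0,0],[0,0,0]],"delta_rot":[[0,0,0],[0,0,0],[0,0,0],[0,0,0],[0,0,0],[0,0,0],[0,0,0],[0,0,0],[0,0,0],[0,0,0]],"gripper":[45,45,45,45,45,45,45,45,45,45]}';python3 -c "
from h import *
bar(.612,-.125)
go(.612,-.1255,.162,60.5)"
```

```text
t: 59.8
position: [0.5099, 0.0916, 0.2642]
orientation: [-0.001, 0.256, 0.967, -0.0]
ft_force: [1.8, 0.8, -0.0]
width: 0.045
finger_force: 0.0
t: 60.8
position: [0.612, -0.1241, 0.264]
orientation: [-0.001, 0.258, 0.966, 0.0]
ft_force: [-0.7, -0.0, 0.8]
width: 0.0452
finger_force: 0.0
[325. 248.] 2595 [ 611.8 -125.8] [63.5 13.8] -29.4 z [0.173 0.176 0.177]
at [ 0.6119 -0.1235  0.2646] yclose yaw 60.2 tilt 0.12 dp units now [-0.05 -0.07  4.1 ]
rot z units (tool) -0.04 alt 22.46 dp units after turning [-0.05 -0.07  4.1 ] j6 -1.44
```

```bash
python3 -m handwheel '{"dp":[[-0.05,-0.07,1],[0,0,1],[0,0,1],[0,0,1],[0,0,0],[0,0,0],[0,0,0],[0,0,0],[0,0,0],[0,0,0]],"delta_rot":[[0,0,0],[0,0,0],[0,0,0],[0,0,0],[0,0,0],[0,0,0],[0,0,0],[0,0,0],[0,0,0],[0,0,0]],"gripper":[45,45,45,45,45,5,5,5,5,5]}';python3 -m handwheel '{"dp":[[0,0,0],[0,0,0],[0,0,0],[0,0,0],[0,0,0],[0,0,0],[0,0,0],[0,0,0],[0,0,0],[0,0,0]],"delta_rot":[[0,0,0.5],[0,0,1],[0,0,1],[0,0,1],[0,0,1],[0,0,1],[0,0,1],[0,0,0.9],[0,0,0.4],[0,0,0.2]],"gripper":[5,5,5,5,5,5,5,5,5,5]}';python3 -c "
from h import *
s,R=pose();go(.612,-.1255,.162,-.5);print(s['wrist_torque'])"; python3 -m handwheel '{"dp":[[0,0,0],[0,0,0],[0,0,0],[0,0,0],[0,0,-1],[0,0,-1],[0,0,-1],[0,0,-1],[0,0,0]],"delta_rot":[[0,0,0],[0,0,0],[0,0,0],[0,0,0],[0,0,0],[0,0,0],[0,0,0],[0,0,0],[0,0,0]],"gripper":[5,45,45,45,45,45,45,45,45]}';python3 -c "
from h import *
bar(.612,-.1255)
go(.6135,.1445,.265,60.5)"
```

```text
t: 61.85
position: [0.6134, -0.1252, 0.1668]
orientation: [0.001, 0.257, 0.966, 0.001]
ft_force: [2.2, 4.1, 2.3]
width: 0.0149
finger_force: 30.0
t: 62.85
position: [0.6127, -0.1256, 0.1668]
orientation: [0.0, 0.731, 0.683, 0.001]
ft_force: [-0.9, 4.7, 5.9]
width: 0.0149
finger_force: 30.1
at [ 0.6127 -0.1256  0.1668] yclose yaw -3.9 tilt 0.08 dp units now [ 0.   -0.03  0.19]
rot z units (tool) -0.42 alt 22.08 dp units after turning [ 0.   -0.03  0.19] j6 -0.32
[0.60904239 0.24670812 0.4120692 ]
t: 63.75
position: [0.6133, -0.1267, 0.269]
orientation: [0.003, 0.73, 0.683, 0.001]
ft_force: [0.2, -0.3, 0.7]
width: 0.0448
finger_force: 0.0
[323. 240.] 2509 [ 612.2 -125.2] [63.4 14. ] 89.7 z [0.174 0.176 0.177]
at [ 0.6128 -0.1265  0.2666] yclose yaw -3.8 tilt 0.15 dp units now [10.82 -0.69  0.05]
rot z units (tool) -8.04 alt 14.46 dp units after turning [5.31 9.45 0.08] j6 -0.33
```

Next is b.

```bash
python3 -m handwheel '{"dp":[[0,0,0],[0,0,0],[0,0,0],[0,0,0],[0,0,0],[0,0,0],[0,0,0],[0,0,0],[0.53,0.94,0],[0.53,0.94,0]],"delta_rot":[[0,0,-1],[0,0,-1],[0,0,-1],[0,0,-1],[0,0,-1],[0,0,-1],[0,0,-1],[0,0,-1],[0,0,0],[0,0,0]],"gripper":[45,45,45,45,45,45,45,45,45,45]}';python3 -m handwheel '{"dp":[[0.53,0.94,0],[0.53,0.94,0],[0.53,0.94,0],[0.53,0.94,0],[0.53,0.94,0],[0.53,0.94,0],[0.53,0.94,0],[0.53,0.94,0],[0,0,0],[0,0,0]],"delta_rot":[[0,0,0],[0,0,0],[0,0,0],[0,0,0],[0,0,0],[0,0,0],[0,0,0],[0,0,0],[0,0,0],[0,0,0]],"gripper":[45,45,45,45,45,45,45,45,45,45]}';python3 -c "
from h import *
bar(.614,.1445)
go(.6135,.1445,.162,60.5)"
```

```text
t: 64.8
position: [0.6125, -0.0721, 0.2636]
orientation: [-0.002, 0.258, 0.966, 0.0]
ft_force: [-0.2, -0.5, 0.2]
width: 0.045
finger_force: 0.0
t: 65.8
position: [0.6141, 0.1435, 0.2643]
orientation: [-0.001, 0.257, 0.966, -0.001]
ft_force: [0.6, 0.7, 0.5]
width: 0.045
finger_force: 0.0
[328. 245.] 2595 [613.3 144.2] [63.6 13.7] -29.3 z [0.174 0.176 0.177]
at [0.6143 0.1429 0.2646] yclose yaw 60.2 tilt 0.11 dp units now [0.05 0.05 4.1 ]
rot z units (tool) -0.04 alt 22.46 dp units after turning [0.05 0.05 4.1 ] j6 -1.01
```

```bash
python3 -m handwheel '{"dp":[[0.05,0.05,1],[0,0,1],[0,0,1],[0,0,1],[0,0,0],[0,0,0],[0,0,0],[0,0,0],[0,0,0],[0,0,0]],"delta_rot":[[0,0,0],[0,0,0],[0,0,0],[0,0,0],[0,0,0],[0,0,0],[0,0,0],[0,0,0],[0,0,0],[0,0,0]],"gripper":[45,45,45,45,45,5,5,5,5,5]}';python3 -m handwheel '{"dp":[[0,0,0],[0,0,0],[0,0,0],[0,0,0],[0,0,0],[0,0,0],[0,0,0],[0,0,0],[0,0,0],[0,0,0]],"delta_rot":[[0,0,0.5],[0,0,1],[0,0,1],[0,0,1],[0,0,1],[0,0,1],[0,0,1],[0,0,0.9],[0,0,0.4],[0,0,0.2]],"gripper":[5,5,5,5,5,5,5,5,5,5]}';python3 -m handwheel '{"dp":[[0,0,0],[0,0,0],[0,0,0],[0,0,0],[0,0,-1],[0,0,-1],[0,0,-1],[0,0,-1],[0,0,0]],"delta_rot":[[0,0,0],[0,0,0],[0,0,0],[0,0,0],[0,0,0],[0,0,0],[0,0,0],[0,0,0],[0,0,0]],"gripper":[5,45,45,45,45,45,45,45,45]}';python3 -c "
from h import *
bar(.6135,.1445)
go(.4818,-.1248,.265,60.5)"
```

```text
t: 66.85
position: [0.6143, 0.1452, 0.1667]
orientation: [0.001, 0.257, 0.966, 0.0]
ft_force: [-0.3, -0.0, 4.2]
width: 0.0144
finger_force: 30.0
t: 67.85
position: [0.6142, 0.1452, 0.1667]
orientation: [0.001, 0.731, 0.683, 0.0]
ft_force: [-1.3, -1.4, 5.2]
width: 0.015
finger_force: 30.1
t: 68.75
position: [0.6148, 0.1454, 0.269]
orientation: [0.002, 0.73, 0.683, 0.002]
ft_force: [0.1, 0.3, -0.6]
width: 0.0447
finger_force: 0.0
[323. 244.] 2498 [613.7 144.5] [64.1 14. ] 89.7 z [0.173 0.176 0.177]
at [0.6142 0.1453 0.2666] yclose yaw -3.8 tilt 0.14 dp units now [-11.13  -4.57   0.05]
rot z units (tool) -8.04 alt 14.46 dp units after turning [ -0.71 -12.01   0.03] j6 0.11
```

```bash
python3 -m handwheel '{"dp":[[0,0,0],[0,0,0],[0,0,0],[0,0,0],[0,0,0],[0,0,0],[0,0,0],[0,0,0],[-0.06,-1,0],[-0.06,-1,0]],"delta_rot":[[0,0,-1],[0,0,-1],[0,0,-1],[0,0,-1],[0,0,-1],[0,0,-1],[0,0,-1],[0,0,-1],[0,0,0],[0,0,0]],"gripper":[45,45,45,45,45,45,45,45,45,45]}';python3 -m handwheel '{"dp":[[-0.06,-1,0],[-0.06,-1,0],[-0.06,-1,0],[-0.06,-1,0],[-0.06,-1,0],[-0.06,-1,0],[-0.06,-1,0],[-0.06,-1,0],[-0.06,-1,0],[-0.06,-1,0]],"delta_rot":[[0,0,0],[0,0,0],[0,0,0],[0,0,0],[0,0,0],[0,0,0],[0,0,0],[0,0,0],[0,0,0],[0,0,0]],"gripper":[45,45,45,45,45,45,45,45,45,45]}';python3 -m handwheel '{"dp":[[0,0,0],[0,0,0]],"delta_rot":[[0,0,0],[0,0,0]],"gripper":[45,45]}';python3 -c "
from h import *
bar(.482,-.1245)
go(.4818,-.1248,.162,60.5)"
```

```text
t: 69.8
position: [0.5909, 0.1002, 0.2635]
orientation: [-0.002, 0.257, 0.967, -0.0]
ft_force: [-0.7, -0.3, -1.3]
width: 0.0451
finger_force: 0.0
t: 70.8
position: [0.4794, -0.1246, 0.2641]
orientation: [-0.001, 0.257, 0.966, 0.0]
ft_force: [0.9, -0.2, 0.9]
width: 0.0453
finger_force: 0.0
t: 71.0
position: [0.4801, -0.1238, 0.2647]
orientation: [-0.001, 0.258, 0.966, 0.0]
ft_force: [-0.2, -0.0, -0.3]
width: 0.0451
finger_force: 0.0
[327. 250.] 2562 [ 481.5 -124.9] [62.9 13.8] -29.4 z [0.173 0.176 0.177]
at [ 0.4804 -0.1234  0.2649] yclose yaw 60.2 tilt 0.09 dp units now [-0.08 -0.02  4.12]
rot z units (tool) -0.04 alt 22.46 dp units after turning [-0.08 -0.02  4.12] j6 -1.54
```

```bash
python3 -m handwheel '{"dp":[[-0.07,-0.03,1],[0,0,1],[0,0,1],[0,0,1],[0,0,0],[0,0,0],[0,0,0],[0,0,0],[0,0,0],[0,0,0]],"delta_rot":[[0,0,0],[0,0,0],[0,0,0],[0,0,0],[0,0,0],[0,0,0],[0,0,0],[0,0,0],[0,0,0],[0,0,0]],"gripper":[45,45,45,45,45,5,5,5,5,5]}';python3 -m handwheel '{"dp":[[0,0,0],[0,0,0],[0,0,0],[0,0,0],[0,0,0],[0,0,0],[0,0,0],[0,0,0],[0,0,0],[0,0,0]],"delta_rot":[[0,0,0.5],[0,0,1],[0,0,1],[0,0,1],[0,0,1],[0,0,1],[0,0,1],[0,0,0.9],[0,0,0.4],[0,0,0.2]],"gripper":[5,5,5,5,5,5,5,5,5,5]}';python3 -m handwheel '{"dp":[[0,0,0],[0,0,0],[0,0,0],[0,0,0],[0,0,-1],[0,0,-1],[0,0,-1],[0,0,-1],[0,0,0]],"delta_rot":[[0,0,0],[0,0,0],[0,0,0],[0,0,0],[0,0,0],[0,0,0],[0,0,0],[0,0,0],[0,0,0]],"gripper":[5,45,45,45,45,45,45,45,45]}';python3 -c "
from h import *
bar(.482,-.1248)
go(.4795,-.2245,.22,-.4)"
```

```text
t: 72.05
position: [0.4826, -0.1243, 0.1667]
orientation: [0.002, 0.257, 0.966, 0.002]
ft_force: [5.3, 9.2, 2.6]
width: 0.0145
finger_force: 30.0
t: 73.05
position: [0.4826, -0.1243, 0.1667]
orientation: [0.001, 0.731, 0.683, 0.002]
ft_force: [5.6, 8.9, 2.5]
width: 0.015
finger_force: 30.1
t: 73.95
position: [0.4823, -0.1261, 0.2687]
orientation: [0.003, 0.73, 0.683, 0.001]
ft_force: [-0.3, -0.1, 1.4]
width: 0.0451
finger_force: 0.0
[325. 240.] 2524 [ 482.2 -124.8] [64. 14.] 89.7 z [0.174 0.176 0.177]
at [ 0.4817 -0.1258  0.2666] yclose yaw -3.8 tilt 0.15 dp units now [-3.94  0.17  1.87]
rot z units (tool) -0.43 alt 22.07 dp units after turning [-3.95 -0.07  1.87] j6 -0.43
```

All four are home at 89.7°, the stop. Now the lever.

```bash
python3 -m handwheel '{"dp":[[0,0,0],[-1,0,0],[-1,0,0],[-1,0,0],[-0.95,-0.07,0],[0,0,0],[0,0,0]],"delta_rot":[[0,0,-0.43],[0,0,0],[0,0,0],[0,0,0],[0,0,0],[0,0,0],[0,0,0]],"gripper":[50,50,50,50,50,50,50]}';python3 -c "
from h import *
d=shot('wrist','w8');W=cloud(d);Z=np.nan_to_num(W[...,2],nan=-1)
comps(W,(Z>.15)&(Z<.2)&(np.hypot(W[...,0]-.48,W[...,1]+.224)<.03),100)
comps(W,(Z>.15)&(Z<.2)&(W[...,0]>.52)&(W[...,0]<.58)&(W[...,1]<-.17),20)
go(.4795,-.2245,.165,-.4)"
```

```text
t: 74.7
position: [0.4788, -0.2239, 0.2646]
orientation: [-0.001, 0.71, 0.704, -0.0]
ft_force: [0.1, 1.1, 0.4]
width: 0.0498
finger_force: 0.0
[326. 244.] 1964 [ 478.7 -224.2] [29.4 28.5] -38.0 z [0.164 0.173 0.177]
[426. 209.] 407 [ 536.1 -203.2] [11.5  8.3] -0.4 z [0.153 0.175 0.177]
[462. 208.] 628 [ 556.5 -203.4] [12.9  8.6] 0.3 z [0.152 0.17  0.177]
at [ 0.4789 -0.2235  0.2649] yclose yaw -0.4 tilt 0.1 dp units now [-0.05  0.03  4.  ]
rot z units (tool) 0.0 alt -22.5 dp units after turning [-0.05  0.03  4.  ] j6 -0.65
```

View pics/w8.png

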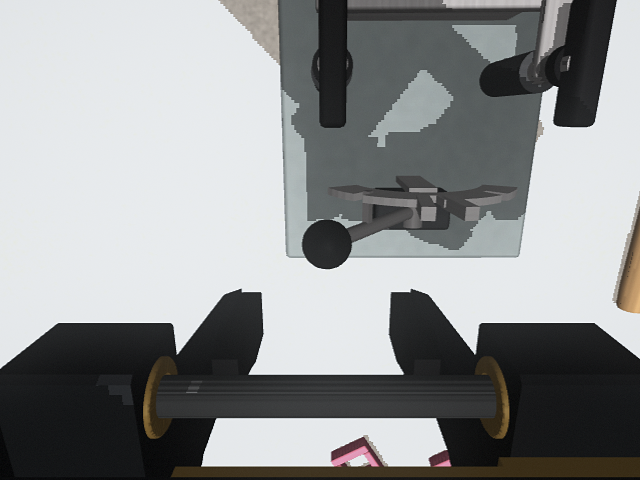

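The wrist view shows the ball at (327,244) and the run-notch tabs at (428,208) and (465,208), with midpoint x = 0.546. I straddle the ball loosely and follow its arc.

```bash
python3 -m handwheel '{"dp":[[-0.15,0,1],[0,0,1],[0,0,1],[0,0,1],[0,0,0],[0,0,0],[0,0,0]],"delta_rot":[[0,0,0],[0,0,0],[0,0,0],[0,0,0],[0,0,0],[0,0,0],[0,0,0]],"gripper":[50,50,50,50,50,34,34]}';python3 -m handwheel '{"dp":[[0,0.34,-0.22],[0,0.34,-0.22],[0,0.34,-0.14],[0,0.34,-0.14],[0,0.34,-0.08],[0,0.34,-0.08],[0,0.34,-0.03],[0,0.34,0],[0,0,0],[0,0,0]],"delta_rot":[[0,0,0],[0,0,0],[0,0,0],[0,0,0],[0,0,0],[0,0,0],[0,0,0],[0,0,0],[0,0,0],[0,0,0]],"gripper":[34,34,34,34,34,34,34,34,34,34]}';python3 -c "
from h import *
go(.5483,-.2265,.185,-.4)
d=shot('scene','s9');W=cloud(d);Z=np.nan_to_num(W[...,2],nan=-1)
comps(W,(d['img'].max(-1)<70)&(Z>.165)&(Z<.205)&(np.hypot(W[...,0]-.546,W[...,1]+.225)<.03),20)"
```

```text
t: 75.45
position: [0.4797, -0.2279, 0.1672]
orientation: [0.001, 0.709, 0.705, 0.0]
ft_force: [-0.1, -0.1, 0.7]
width: 0.0361
finger_force: 0.0
t: 76.45
position: [0.5475, -0.2283, 0.1881]
orientation: [-0.0, 0.709, 0.705, 0.0]
ft_force: [-0.1, -0.8, 0.7]
width: 0.034
finger_force: 0.0
at [ 0.5475 -0.2283  0.1881] yclose yaw -0.4 tilt 0.03 dp units now [0.07 0.03 0.12]
rot z units (tool) 0.0 alt -22.5 dp units after turning [0.07 0.03 0.12] j6 -0.59
[309. 158.] 188 [ 547.2 -221.4] [55.7 23.9] 14.1 z [0.182 0.195 0.201]
```

Ball about upright. Open, back straight up, and verify everything.

```bash
python3 -m handwheel '{"dp":[[0,0,0],[0,0,0],[0,0,-1],[0,0,-1],[0,0,-1],[0,0,-1],[1,0,-0.5],[1,0,0],[1,0,0],[0,0,0]],"delta_rot":[[0,0,0],[0,0,0],[0,0,0],[0,0,0],[0,0,0],[0,0,0],[0,0,0],[0,0,0],[0,0,0],[0,0,0]],"gripper":[50,50,50,50,50,50,50,50,50,50]}';python3 -c "
from h import *
d=shot('top','t10');W=cloud(d);Z=np.nan_to_num(W[...,2],nan=-1)
comps(W,(Z>.16)&(Z<.205)&(W[...,0]>.4)&(W[...,0]<.66),30)
d=shot('scene','s10');W=cloud(d);Z=np.nan_to_num(W[...,2],nan=-1);print('scene')
comps(W,(Z>.16)&(Z<.21)&(W[...,0]>.4)&(W[...,0]<.66),30)
comps(W,(Z>.116)&(Z<.128)&(abs(W[...,1]-.01)<.12)&(abs(W[...,0]-.548)<.08),100)
comps(W,brass(d)&(Z>.003)&(Z<.12)&(W[...,0]<.75),40)
"
```

```text
t: 77.5
position: [0.5475, -0.1512, 0.3016]
orientation: [0.0, 0.709, 0.706, 0.0]
ft_force: [-0.1, -0.4, 0.7]
width: 0.0499
finger_force: 0.0
[206. 223.] 242 [613.1 144.2] [64. 16.] 89.2 z [0.162 0.175 0.179]
[265. 252.] 284 [548.2  13.2] [92.  13.7] 89.9 z [0.167 0.17  0.173]
[204. 282.] 194 [483.7 144.6] [63.8 16.9] 85.9 z [0.167 0.176 0.179]
[321. 281.] 57 [ 482.8 -108.5] [28.4 15.1] -84.8 z [0.173 0.177 0.179]
scene
[308. 161.] 180 [ 547.4 -215.5] [38.5 27.4] 82.4 z [0.163 0.191 0.201]
[318. 167.] 35 [ 535.6 -200.6] [11.1 10.6] 69.4 z [0.161 0.171 0.179]
[357. 177.] 229 [ 483.6 -122.5] [62.3 16.9] 89.5 z [0.163 0.174 0.179]
[313. 204.] 226 [ 612.3 -124.9] [65.2 15.8] 88.2 z [0.163 0.175 0.178]
[377. 230.] 333 [548.2  10.9] [98.7 15.4] 89.7 z [0.162 0.169 0.172]
[445. 255.] 297 [484.3 145.6] [64.2 17.1] 88.8 z [0.161 0.174 0.178]
[399. 290.] 304 [615.4 145.5] [63.4 15.7] 89.7 z [0.162 0.175 0.178]
[374. 243.] 4637 [547.7  10.6] [204.  152.6] 89.5 z [0.12  0.123 0.126]
```

View pics/s10.png

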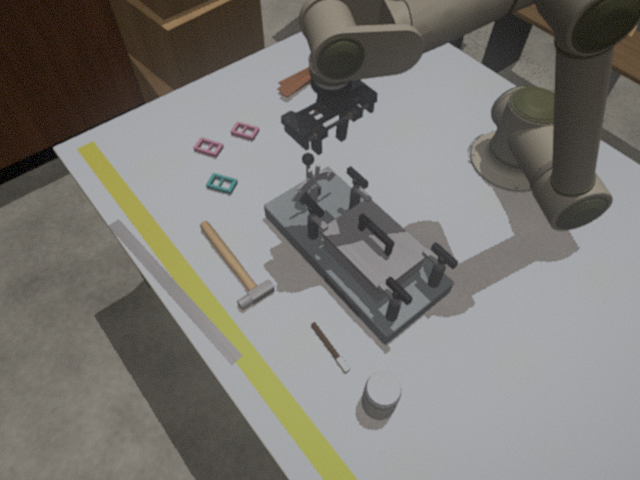

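The view shows the lid seated at (375,243), all four clamp bars parallel at home, and the lever ball upright at (308,160). The pen, hammer and tin have not moved, and no brass is left on the table. Handing in.

```bash
python3 -c "
from workcell import env
print(env.job_done())"
```

```text
the job is handed in; nothing more can be done
None
```

The job is handed in, with no verdict returned. By my last camera check, the three brass buckles are in the tub under the squarely seated lid, all four clamps are home after two crosswise passes, the lever is upright in the run notch, and the pen, hammer and glue tin are where they were.

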